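# Load the orbital shaker: every flask and bottle into its own clamp

### The arm

A 6-joint arm with a two-finger parallel gripper is mounted at the origin on the work surface. World frame = base frame: x ahead of the robot, y to its left, z up, the work surface at z = 0. Lengths are in m, angles in degrees, forces in N, time in s.
With the tool pointing down it reaches from about 0.4 to 0.825 m from the base axis. Payload 7 kg.
Tool frame: the origin (TCP) lies at the very end of the fingers, on their centre line; the grasp point (between the pads) lies 19 mm behind it (ctrl.grip_depth is the z of the grasp point in the tool frame, in m); z points along the fingers, y is the direction in which the jaws open and shut (so a half turn about z gives the same grasp; the last joint's range is limited). The gripper opens to 88 mm and grips with 3 to 60 N. Pads are 19 mm wide; open, the fingers measure 130 mm over their backs; the gripper's body (78 mm by 193 mm) begins 47 mm behind the grasp point.
Start: joints at [-57.405, 20.546, 0.682, 0, -70.136, -16.507], TCP at [0.187, -0.649, 0.192] pointing down, gripper open.
Joint ranges: [-176.03, 176.03], [-82.01, 121.73], [-58.28, 71.71], [-173.87, 95.51], [-174.79, -0.11], [-173.66, 173.66]. Speed limits (degrees/s): [136.94, 136.94, 172.46, 180, 180, 180].

### API

Orientations are given as [roll, pitch, yaw] about the fixed x, y, z axes, in that order (R = Rz(yaw) Ry(pitch) Rx(roll)).
In Python, from plant import telemetry, snapshot, job, models, ctrl gives the robot as it stands.
- The arm moves only by the tool jog_arm, never from a script. Its argument "targets" is text: rows parted by semicolons, each of 7 numbers parted by spaces: the shift along the tool's x, y, z in m, then the turn, a rotation vector about the tool's x, y, z in degrees, then the gripper command: -1 is shut, 1 is fully open, values between are in proportion. A call has exactly 8 rows; each row is the pose to reach, as a shift and turn from the pose measured when the call began, along the tool's axes at that moment; what a row does not reach only later rows make up. A row lasts 1/8 s, in which the tool goes at most 62.5 mm and 10.7 degrees, less where a joint would pass 70% of its speed; a pose out of reach is approached as far as the arm can. A call with a gripper value outside its range is refused whole. The fingers move at their own pace and stop on an object; the grip force is fixed at half the most. Time passes only in rows, so rows that repeat a pose let the fingers close, or fill a call up. It gives the time, the measured TCP pose, the force and the opening at its end, in the units of the state.
- telemetry.get_obs(): the state, without advancing time (a new reading comes with each control period).
- snapshot(name): name is "scene" or "top"; returns a dict with "img" (420x560x3 uint8, red, green, blue), "range_z" (420x560 float32, m along the optical axis (not along the pixel's ray), 0 where there is no reading), "intrinsics" (3x3 intrinsics, pixels), "R" (3x3) and "t" (3): a world point X has camera coordinates R X + t. Camera axes: x right, y down, z forward; pixel columns grow to the right and rows downward; lengths in m; the calibration is good to about 2 mm. A picture is of the moment at which its call begins.
- job.close_job(): hands the job in, once; it reports no verdict.
Trained networks look in a picture, given as the dict that the camera call returned (one of the last four; its "shot" number tells which), for a name from the list of things; names that differ only in an ending like _2 or _b are one class to them, and where a whole thing is asked for, a point or a joint stands for the part that bears it (a point fixed in the world has none). Each returns a list of dicts, best first, with "conf" (0 to 1); they miss things now and then, are a little off and sometimes report something else, mostly with a low value. They report only what shows in the picture. A call takes as long as a camera call. They do not tell look-alikes from the thing itself.
- models.cut_out(name, picture): "region" (420x560 bool, what is visible of it) and "uv" ([column, row] in pixels, amid what is visible of it).
- models.spot_point(name, picture): "uv" ([column, row] in pixels: a listed point, or the origin of a listed thing).
The state is a dict: "clock": time; "joint_pos": joint angles; "qvel": joint speeds; "tau": joint torques, N m; "tool_pos": TCP position; "orientation": TCP orientation; "force": force on the tool from outside, world axes, zero at the start; "moment": the same for the moment, N m; "opening": finger opening in m.
Only numpy, scipy, OpenCV 4.12 (cv2) and the standard library are available. Lean on these libraries where they do the work, as an engineer would, in place of code of your own. Each camera call takes 0.05 s, during which the arm holds its last target.

### The job

Load the shaker: stand each of the three conical flasks and the square bottle upright in the clamp on the shaker's platform that is made for it (large, middle-sized and small flask each in the round clamp of its size, the square bottle in the square clamp), fully down on the clamp's floor. Set the glass down gently, and leave the wash bottle and the green tube rack where they stand.

Things in the scene. Friction and masses are not known exactly. Their poses are not given: they have to be found in the camera images.
- flask_large_mid (a point): The largest conical amber-glass flask with a ribbed blue screw cap, upright: foot 83 mm across, 128 mm tall in all, loose, about 170 g. The point is on its axis, half-way up (64 mm above its underside); z up. The cap, by which it is picked up, is 42 mm across, 22 mm tall, its middle 53 mm above the point; the neck under it is 32 mm across down to 88 mm above the underside, where the cone begins.
- flask_medium_mid (a point): The middle-sized conical amber-glass flask with a ribbed blue screw cap, upright: foot 67 mm across, 102 mm tall in all, loose, about 110 g. The point is on its axis, half-way up (51 mm above its underside); z up. The cap, by which it is picked up, is 38 mm across, 20 mm tall, its middle 41 mm above the point; the neck under it is 29 mm across down to 66 mm above the underside, where the cone begins.
- flask_small_mid (a point): The smallest conical amber-glass flask with a ribbed blue screw cap, upright: foot 51 mm across, 80 mm tall in all, loose, about 60 g. The point is on its axis, half-way up (40 mm above its underside); z up. The cap, by which it is picked up, is 32 mm across, 18 mm tall, its middle 31 mm above the point; the neck under it is 24 mm across down to 47 mm above the underside, where the cone begins.
- bottle_square_mid (a point): The square amber-glass bottle with a ribbed blue screw cap, upright: 60 x 60 mm in plan, 105 mm tall in all, loose, about 150 g. The point is on its axis, half-way up (52.5 mm above its underside); z up, x and y square to its sides. The cap, by which it is picked up, is 40 mm across, 20 mm tall, its middle 42.5 mm above the point; the neck under it is 32 mm across down to 73 mm above the underside.
- clamp_large_floor (a point): Centre of the floor (upper face) of the largest round steel clamp on the shaker; z up. Clear space between its four upright leaves 89 mm across (for the 83 mm foot); leaves rise 45 mm above the floor, the top 12 mm turned outwards by 8 mm to guide the flask in; 108 mm across over the tips. Rigid, fixed. The floor is 83 mm above the bench, on the 250 x 250 mm black platform of a switched-off shaker.
- clamp_medium_floor (a point): Centre of the floor (upper face) of the middle-sized round steel clamp on the shaker; z up. Clear space between its four upright leaves 73 mm across (for the 67 mm foot); leaves rise 39 mm above the floor, the top 12 mm turned outwards by 8 mm to guide the flask in; 92 mm across over the tips. Rigid, fixed. The four clamps stand two by two, 115 mm apart, in any arrangement.
- clamp_small_floor (a point): Centre of the floor (upper face) of the smallest round steel clamp on the shaker; z up. Clear space between its four upright leaves 57 mm across (for the 51 mm foot); leaves rise 33 mm above the floor, the top 12 mm turned outwards by 8 mm to guide the flask in; 76 mm across over the tips. Rigid, fixed.
- clamp_square_floor (a point): Centre of the floor (upper face) of the square steel clamp on the shaker; z up, x and y square to its sides. Clear space between its four flat leaves (one mid-side each, 32 mm wide) 67 x 67 mm, for the 60 mm square bottle at any quarter turn; leaves rise 43 mm above the floor, the top 12 mm turned outwards by 8 mm; 88 mm over the tips. Rigid, fixed.
- wash_bottle_mid (a point): White wash bottle with a blue cap and a bent blue spout, standing on the bench beyond the flasks on the robot's right: 62 mm across, 154 mm to the top of the cap, the spout rises to 218 mm and reaches 70 mm to the bottle's own -y. The point is on its axis, 77 mm above its underside. Loose, about 350 g; not to be moved.
- tube_rack_mid (a point): Low green rack of small closed tubes on the bench beyond the flasks on the robot's left: 130 mm (its x) by 65 mm (its y), 54 mm tall. The point is at its centre, 26.5 mm above its underside. Loose, about 300 g; not to be moved.
There are look-alikes about, which are no part of the job. What is shaped like the part that bears flask_small_mid but purple or yellow is not meant.

How it is judged (in metres and radians):
At the end, for the whole second after the job is handed in: The large, middle-sized and small flask stand each in the round clamp of its own size and the square bottle in the square clamp: axis within 10 mm of the clamp's centre, resting on the clamp's floor (within 6 mm), upright within 7 degrees, at rest (horizontal distance between flask_large_mid and clamp_large_floor below 0.01 m and z of flask_large_mid in the frame of clamp_large_floor between 0.058 and 0.07 m and angle between each of flask_large_mid, flask_medium_mid, flask_small_mid, bottle_square_mid's own z axis and vertical below 0.12 rad and linear speed of each of flask_large, flask_medium, flask_small, bottle_square below 0.02 m/s and horizontal distance between flask_medium_mid and clamp_medium_floor below 0.01 m and z of flask_medium_mid in the frame of clamp_medium_floor between 0.045 and 0.057 m and horizontal distance between flask_small_mid and clamp_small_floor below 0.01 m and z of flask_small_mid in the frame of clamp_small_floor between 0.034 and 0.046 m and horizontal distance between bottle_square_mid and clamp_square_floor below 0.01 m and z of bottle_square_mid in the frame of clamp_square_floor between 0.0465 and 0.0585 m); the robot touches nothing.
It fails at once if a flask or the bottle is dropped or slammed into its clamp (going in faster than 0.6 m/s, as after a fall of about 20 mm, or hitting it with over 60 N) (contact force between flask_large and clamp_large above 60 N or (horizontal distance between flask_large_mid and clamp_large_floor below 0.03 m and z of flask_large_mid in the frame of clamp_large_floor below 0.124 m and linear speed of flask_large above 0.6 m/s) or contact force between flask_medium and clamp_medium above 60 N or (horizontal distance between flask_medium_mid and clamp_medium_floor below 0.03 m and z of flask_medium_mid in the frame of clamp_medium_floor below 0.111 m and linear speed of flask_medium above 0.6 m/s) or contact force between flask_small and clamp_small above 60 N or (horizontal distance between flask_small_mid and clamp_small_floor below 0.03 m and z of flask_small_mid in the frame of clamp_small_floor below 0.1 m and linear speed of flask_small above 0.6 m/s) or contact force between bottle_square and clamp_square above 60 N or (horizontal distance between bottle_square_mid and clamp_square_floor below 0.03 m and z of bottle_square_mid in the frame of clamp_square_floor below 0.1125 m and linear speed of bottle_square above 0.6 m/s)).
It fails at once if the wash bottle is shifted by more than 30 mm or knocked over (distance of wash_bottle_mid from where it was at the start of the episode above 0.03 m).
It fails at once if the green tube rack is shifted by more than 30 mm or knocked over (distance of tube_rack_mid from where it was at the start of the episode above 0.03 m).
It also fails if it takes over 102 s, if anything falls off the work surface, if the arm or the gripper's body presses on something with over 40 N, if the wrist force passes 120 N, or if a joint passes its speed limit or range.

## Working session

There is one attempt and no reset: what is moved stays moved. The work goes in short steps, Python scripts to look and compute and a tool call to move; the robot and the scene stay as the last step left them, time stands still between calls to the robot, and variables do not carry over. Pictures are saved under pics/ and viewed, and the job is handed in when it is done.

Besides the shell and the picture viewer there is one more tool, called as name(argument=value, ...), one argument or row to a line, values as JSON. jog_arm: Moves the arm, as the interface text tells. Its arguments: {"type":"object","properties":{"targets":{"type":"string"}},"required":["targets"]}

```bash
ls; mkdir -p pics; python3 - <<'E'
from plant import telemetry, snapshot, job, models, ctrl
import cv2,numpy as np
o=telemetry.get_obs()
for k,v in o.items(): print(k,np.round(v,4))
print(ctrl.grip_depth)
for n in("scene","top"):
    s=snapshot(n); cv2.imwrite(f"pics/{n}0.png",s["img"][:,:,::-1]); print(n,s["shot"],s["intrinsics"],s["R"],s["t"])
    np.savez(f"{n}0.npz",**{k:s[k] for k in("img","range_z","intrinsics","R","t")})
    for m in["flask_large_mid","flask_medium_mid","flask_small_mid","bottle_square_mid","clamp_large_floor","clamp_medium_floor","clamp_small_floor","clamp_square_floor","wash_bottle_mid","tube_rack_mid"]:
        print(m,[(np.round(d["uv"],1),round(d["conf"],2)) for d in models.spot_point(m,s)])
E
```

```text
pics
clock 0.0
joint_pos [-5.74053e+01  2.05910e+01  6.33700e-01 -2.12000e-02 -7.01376e+01
 -1.65058e+01]
qvel [ 0.0043 -0.0733  0.1131 -0.1647 -0.0045  0.0048]
tau [ 1.60000e-03 -5.82720e+01  2.93068e+01  6.99750e+00  6.90000e-03
 -1.00000e-04]
tool_pos [ 0.1869 -0.648   0.1908]
orientation [ 1.799034e+02 -7.900000e-03 -1.639183e+02]
force [-0.1195 -0.4191  0.1549]
moment [-0.0131  0.045   0.0498]
opening 0.0875
-0.0188
scene 1 [[488.92604801   0.         277.15555589]
 [  0.         488.92604801 207.90844064]
 [  0.           0.           1.        ]] [[-0.13472594  0.99088145  0.00169273]
 [ 0.55802325  0.07728348 -0.82621868]
 [-0.81881559 -0.1103685  -0.56334698]] [ 0.05035286 -0.176747    1.71066957]
flask_large_mid [(array([376.7, 261.3]), 0.74), (array([372. , 223.5]), 0.69)]
flask_medium_mid [(array([145. , 247.2]), 0.6)]
flask_small_mid [(array([374.4, 222.2]), 0.63), (array([388.7, 197.8]), 0.6), (array([356.5, 200.6]), 0.57)]
bottle_square_mid [(array([177.5, 210.5]), 0.69)]
clamp_large_floor [(array([265. , 213.9]), 0.57)]
clamp_medium_floor []
clamp_small_floor [(array(
[... 341 characters left out ...]
80532 -0.99946738  0.02514133]
 [-0.98614326 -0.02465468 -0.16405373]
 [ 0.1645862  -0.02137977 -0.98613097]] [-0.03658729  0.45672997  1.70807393]
flask_large_mid [(array([186.4, 166.9]), 0.67)]
flask_medium_mid [(array([363.4, 175.3]), 0.74)]
flask_small_mid [(array([200.6, 259.4]), 0.77), (array([185.7, 228.5]), 0.68), (array([169.4, 269.1]), 0.65)]
bottle_square_mid [(array([356.1, 225.3]), 0.86)]
clamp_large_floor [(array([278.2, 203.5]), 0.67)]
clamp_medium_floor [(array([243.4, 167.5]), 0.79)]
clamp_small_floor [(array([278.1, 168.6]), 0.64)]
clamp_square_floor [(array([243.1, 203.5]), 0.63)]
wash_bottle_mid [(array([418.9, 206.1]), 0.87)]
tube_rack_mid [(array([131. , 187.6]), 0.58)]
```

View pics/scene0.png

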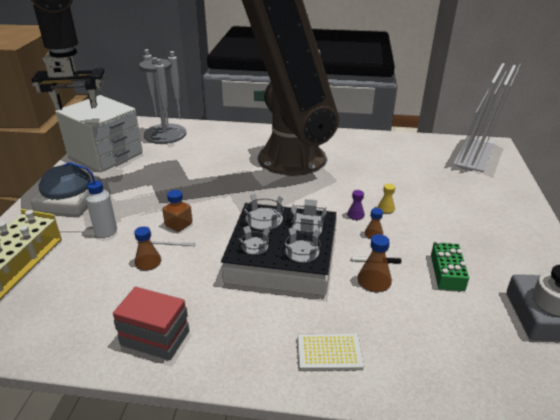

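View pics/top0.png

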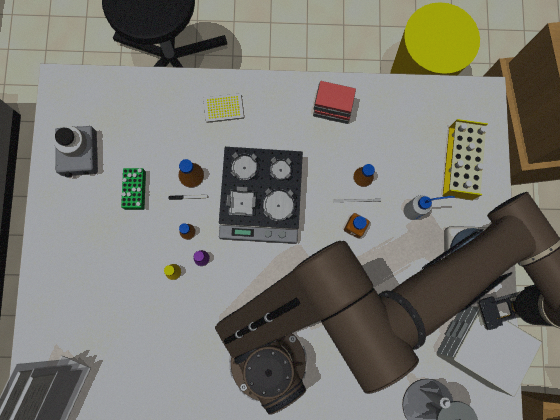

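The top view shows amber, blue-capped pieces: large flask (188,172), small flask (186,231), medium flask (364,175), square bottle (356,225). The look-alikes of the small flask are purple (201,258) and yellow (172,271); I choose the amber one at (186,231). The clamps are medium (243,167), small (281,169), square (243,203) and large (279,205), on the platform. Next I measure them and check with crops.

```bash
cat > h.py <<'E'
import numpy as np,cv2
def load(n,i=0): return dict(np.load(f"{n}{i}.npz"))
def cloud(s):
    K,R,t=s["intrinsics"],s["R"],s["t"]; z=s["range_z"]
    v,u=np.mgrid[:z.shape[0],:z.shape[1]]
    c=np.stack([(u-K[0,2])/K[0,0]*z,(v-K[1,2])/K[1,1]*z,z],-1)
    w=(c-t)@R   # R^T (c-t)
    w[z==0]=np.nan
    return w
def ray(s,uv,h):
    K,R,t=s["intrinsics"],s["R"],s["t"]
    d=R.T@np.linalg.solve(K,[uv[0],uv[1],1]); o=-R.T@t
    return o+d*(h-o[2])/d[2]
E
python3 - <<'E'
from h import *
for n in("top","scene"):
    s=load(n); w=cloud(s); hsv=cv2.cvtColor(s["img"],cv2.COLOR_RGB2HSV)
    m=((hsv[...,0]>100)&(hsv[...,0]<130)&(hsv[...,1]>150)&(hsv[...,2]>50)).astype(np.uint8)
    k,l,st,c=cv2.connectedComponentsWithStats(m)
    for i in range(1,k):
        if st[i,4]<30: continue
        p=w[l==i]; p=p[np.isfinite(p[:,2])]; zt=np.percentile(p[:,2],90)
        q=p[p[:,2]>zt-.004]
        print(n,c[i].round(1),st[i,4],"top",zt.round(4),"med",np.median(q,0).round(4),"ext",(np.ptp(q[:,:2],axis=0)).round(3), "mid",((q.max(0)+q.min(0))/2).round(4))
s=load("top");img=s["img"][:,:,::-1]
a=cv2.resize(img[135:245,150:400],None,fx=3.2,fy=3.2,interpolation=cv2.INTER_CUBIC)
cv2.imwrite("pics/c1.png",a)
b=cv2.resize(img[140:245,212:310],None,fx=5.5,fy=5.5,interpolation=cv2.INTER_CUBIC)
cv2.imwrite("pics/c2.png",b)
E
```

```text
top [185.5 165.4] 142 top 0.1316 med [0.5941 0.2693 0.1297] ext [0.038 0.039] mid [0.5954 0.2673 0.1315]
top [367.8 169.8] 113 top 0.1061 med [ 0.6012 -0.2994  0.1053] ext [0.035 0.032] mid [ 0.6026 -0.2998  0.1077]
top [428.7 201.1] 160 top 0.2102 med [ 0.4979 -0.5112  0.2122] ext [0.011 0.055] mid [ 0.4975 -0.5012  0.2131]
top [359.3 222.2] 128 top 0.1095 med [ 0.4341 -0.2731  0.1077] ext [0.037 0.036] mid [ 0.4345 -0.27    0.1108]
top [183.8 228.2] 80 top 0.0842 med [0.4075 0.2704 0.0821] ext [0.025 0.025] mid [0.4064 0.2701 0.0838]
scene [ 77.2 165.8] 32 top 0.2126 med [ 0.5009 -0.5116  0.2116] ext [0.009 0.026] mid [ 0.5005 -0.5089  0.2116]
scene [ 94.5 186.4] 155 top 0.1554 med [ 0.4978 -0.462   0.1537] ext [0.036 0.037] mid [ 0.4969 -0.4621  0.1602]
scene [174.5 195.8] 149 top 0.1065 med [ 0.4399 -0.2722  0.1053] ext [0.038 0.035] mid [ 0.4404 -0.2713  0.1056]
scene [376.3 213. ] 90 top 0.0822 med [0.4123 0.2725 0.0809] ext [0.03  0.024] mid [0.411  0.2711 0.0811]
scene [142.2 233.4] 164 top 0.103 med [ 0.6094 -0.2997  0.1016] ext [0.035 0.034] mid [ 0.6082 -0.299   0.1018]
scene [379.5 242.9] 239 top 0.1296 med [0.6016 0.2677 0.1286] ext [0.039 0.036] mid [0.6001 0.2678 0.1289]
```

```bash
python3 - <<'E'
from h import *
s=load("top"); w=cloud(s)
# platform height & edges
print("heights box",[np.round(w[v,u],3) for u,v in((262,186),(243,167),(281,169),(243,203),(279,205),(262,160),(300,150))])
sub=w[135:245,205:315].reshape(-1,3)
h=np.histogram(sub[:,2],bins=np.arange(.05,.15,.004)); print(h[0],h[1].round(3))
for n in("top","scene"):
    s=load(n)
    uv=dict(top=dict(m=(243.4,167.5),s=(280.5,169),q=(243.1,203.5),l=(279,205)))
    for k,x in uv.get(n,{}).items(): print(k,ray(s,x,.083).round(4))
E
```

```text
heights box [array([0.546, 0.032, 0.083]), array([0.605, 0.094, 0.085]), array([ 0.602, -0.027,  0.083]), array([0.49 , 0.09 , 0.081]), array([ 0.486, -0.023,  0.084]), array([0.632, 0.034, 0.076]), array([ 0.692, -0.091, -0.002])]
[ 109   58   29   13   36  363 1169 1928 1459  464   86   30   47   79
   90   85   76   73   73   38    8    1    1    0] [0.05  0.054 0.058 0.062 0.066 0.07  0.074 0.078 0.082 0.086 0.09  0.094
 0.098 0.102 0.106 0.11  0.114 0.118 0.122 0.126 0.13  0.134 0.138 0.142
 0.146]
m [0.6041 0.0923 0.083 ]
s [ 0.6024 -0.0252  0.083 ]
q [0.4882 0.0896 0.083 ]
l [ 0.4863 -0.0229  0.083 ]
```

View pics/c1.png

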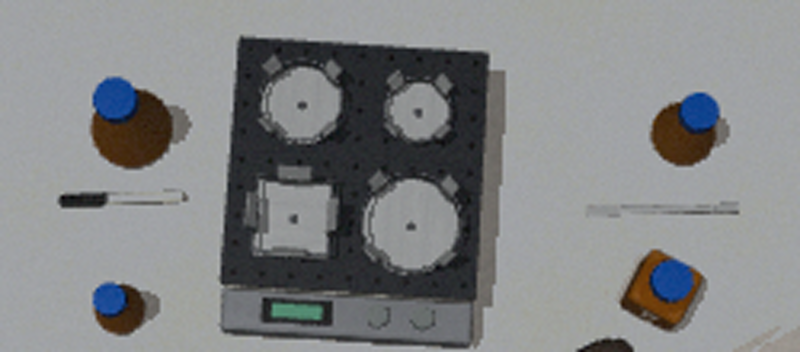

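View pics/c2.png

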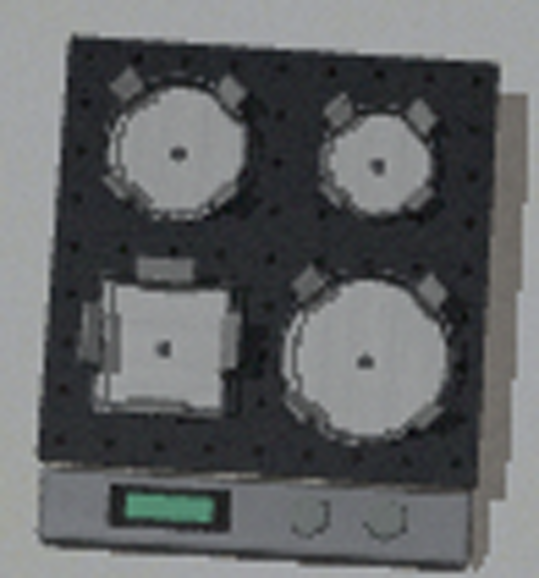

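The crop confirms the amber small flask, the square bottle turned by about 25° and a clamp arrangement that matches the sizes. The clamp floors have centre dots at about (244,167), (280,170), (241,203) and (278,205). I'll refine with silhouette models and the dots in both views.

```bash
cat >> h.py <<'E'
from scipy.optimize import least_squares, minimize
def proj(s,P):
    c=P@s["R"].T+s["t"]; q=c@s["intrinsics"].T; return q[:,:2]/q[:,2:]
def bluecomps(s,mn=30):
    hsv=cv2.cvtColor(s["img"],cv2.COLOR_RGB2HSV)
    m=((hsv[...,0]>100)&(hsv[...,0]<130)&(hsv[...,1]>150)&(hsv[...,2]>40)).astype(np.uint8)
    k,l,st,c=cv2.connectedComponentsWithStats(m)
    return [(c[i],st[i,4]) for i in range(1,k) if st[i,4]>=mn]
A=np.linspace(0,2*np.pi,48,endpoint=False)
def capfit(s,uv,D,h,ztop):
    def hull(xy):
        P=np.vstack([np.c_[xy[0]+D/2*np.cos(A),xy[1]+D/2*np.sin(A),np.full(48,z)] for z in(ztop,ztop-h)])
        H=cv2.convexHull(proj(s,P).astype(np.float32)); m=cv2.moments(H); return np.array([m["m10"]/m["m00"],m["m01"]/m["m00"]]),m["m00"]
    x0=ray(s,uv,ztop-h/2)[:2]
    r=least_squares(lambda x:hull(x)[0]-uv,x0,diff_step=1e-4)
    return r.x,hull(r.x)[1]
CAPS=dict(large=(.042,.022,.128),medium=(.038,.020,.102),small=(.032,.018,.080),square=(.040,.020,.105))
APX=dict(large=(.6,.268),medium=(.605,-.3),small=(.41,.27),square=(.437,-.272))
E
python3 - <<'E'
from h import *
for n in("top","scene"):
    s=load(n); cs=bluecomps(s)
    for k,(D,h,zt) in CAPS.items():
        e=proj(s,np.array([[*APX[k],zt-h/2]]))[0]
        uv,a=min(cs,key=lambda c:np.linalg.norm(c[0]-e))
        x,ar=capfit(s,uv,D,h,zt); print(n,k,uv.round(1),x.round(4),"area",a,round(ar))
    # clamp dots: find dark local min near predictions
    g=cv2.cvtColor(s["img"],cv2.COLOR_RGB2GRAY).astype(float)
    for k,p in dict(m=(.6041,.0913),s=(.6005,-.0243),q=(.4895,.0945),l=(.487,-.0205)).items():
        e=proj(s,np.array([[*p,.083]]))[0]; u,v=np.round(e).astype(int)
        w=g[v-6:v+7,u-6:u+7]; d=np.median(w)-25-w; d[d<0]=0
        yy,xx=np.mgrid[-6:7,-6:7]; r=(xx**2+yy**2)<36; d=d*r
        k2,l,st,_=cv2.connectedComponentsWithStats((d>0).astype(np.uint8))
        out=[]
        for i in range(1,k2):
            mm=l==i
            c=np.array([u+(xx*d)[mm].sum()/d[mm].sum(),v+(yy*d)[mm].sum()/d[mm].sum()])
            out.append((c.round(1),mm.sum(),ray(s,c,.083)[:2].round(4)))
        print(n,k,e.round(1),out)
s=load("scene");img=s["img"][:,:,::-1]
cv2.imwrite("pics/c3.png",cv2.resize(img[190:300,215:345],None,fx=5,fy=5,interpolation=cv2.INTER_CUBIC))
a=cv2.resize(img[180:240,150:210],None,fx=6,fy=6,interpolation=cv2.INTER_CUBIC)
b=cv2.resize(load("top")["img"][195:255,325:385,::-1],None,fx=6,fy=6,interpolation=cv2.INTER_CUBIC)
cv2.imwrite("pics/c4.png",np.hstack([a,b]))
E
```

```text
top large [185.7 165.8] [0.5958 0.2689] area 152 169
top medium [367.9 169.9] [ 0.6048 -0.3014] area 114 133
top small [183.9 228.3] [0.407 0.272] area 81 94
top square [359.3 222.2] [ 0.436  -0.2731] area 128 147
top m [243.7 167.5] [(array([244. , 167.5]), np.int64(7), array([0.6041, 0.0905]))]
top s [280.2 169.6] [(array([280.3, 169.8]), np.int64(8), array([ 0.5998, -0.0246]))]
top q [241.5 203. ] [(array([241.4, 203. ]), np.int64(7), array([0.4895, 0.0948]))]
top l [278.2 204.8] [(array([278. , 205.4]), np.int64(7), array([ 0.485 , -0.0197]))]
scene large [379.5 242.9] [0.5968 0.2681] area 239 304
scene medium [142.2 233.4] [ 0.6062 -0.3017] area 164 222
scene small [376.3 213. ] [0.4087 0.272 ] area 90 132
scene square [174.5 195.8] [ 0.4362 -0.2735] area 149 186
scene m [302.3 249.6] [(array([302.1, 250. ]), np.int64(8), array([0.6058, 0.091 ])), (array([301.7, 254. ]), np.int64(15), array([0.6204, 0.0916]))]
scene s [254.5 244.5] [(array([254.5, 244.7]), np.int64(5), array([ 0.6013, -0.0241])), (array([257. , 247.1]), np.int64(18), array([ 0.6096, -0.0166]))]
scene q [307.7 221.6] [(array([304., 223.]), np.int64(1), array([0.4968, 0.0857]))]
scene l [263.5 217.5] [(array([263.4, 219.1]), np.int64(27), array([ 0.494 , -0.0195]))]
```

View pics/c3.png

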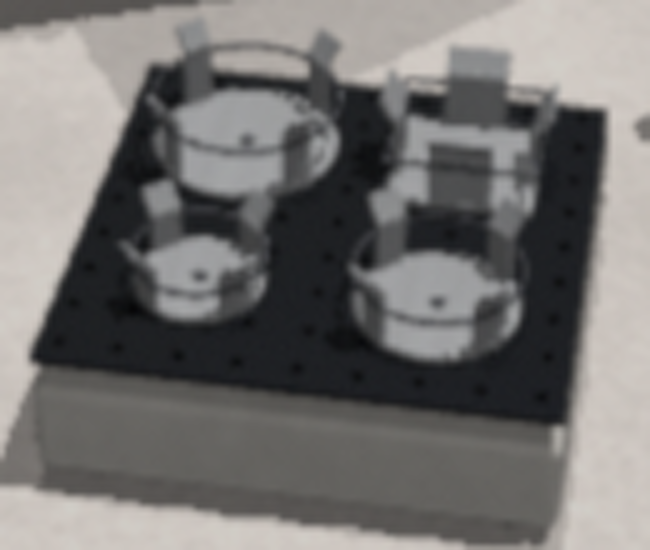

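View pics/c4.png

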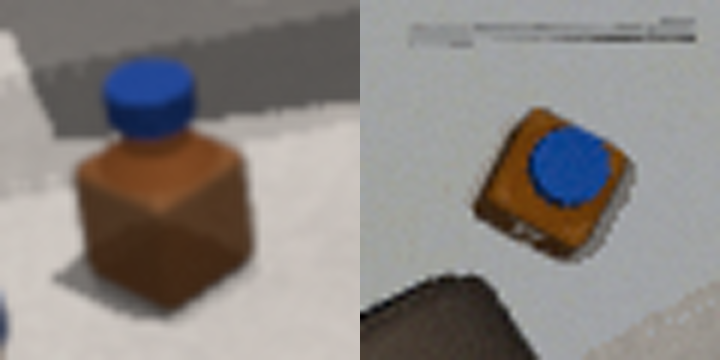

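```bash
python3 - <<'E'
from h import *
def mask(s,e):
    hsv=cv2.cvtColor(s["img"],cv2.COLOR_RGB2HSV)
    m=((((hsv[...,0]<18)&(hsv[...,1]>110))|((hsv[...,0]>100)&(hsv[...,0]<130)&(hsv[...,1]>140)))).astype(np.uint8)
    b=np.zeros_like(m); u,v=np.round(e).astype(int); b[v-24:v+25,u-22:u+22]=1
    m=m*b; k,l,st,c=cv2.connectedComponentsWithStats(m); i=1+np.argmax(st[1:,4]); return l==i
def model(s,xy,yaw,hb,sc=8):
    c,d=np.cos(yaw),np.sin(yaw); R=np.array([[c,-d],[d,c]])
    q=np.array([[a,b] for a in(-.03,.03) for b in(-.03,.03)])@R.T+xy
    P=np.vstack([np.c_[q,np.full(4,z)] for z in(0,hb)])
    C=np.vstack([np.c_[xy[0]+.02*np.cos(A),xy[1]+.02*np.sin(A),np.full(48,z)] for z in(.085,.105)])
    im=np.zeros((420,560),np.uint8)
    for Q in(P,C): cv2.fillConvexPoly(im,np.round(cv2.convexHull(proj(s,Q).astype(np.float32))*16).astype(np.int32),1,shift=4)
    return im>0
S={n:load(n) for n in("top","scene")}
M={n:mask(S[n],proj(S[n],np.array([[.436,-.273,.05]]))[0]) for n in S}
print({n:m.sum() for n,m in M.items()})
for hb in(.055,.06,.065):
  for n in S:
    res=[]
    for y in range(0,90,3):
        best=max((( (M[n]&(mm:=model(S[n],np.array([.436+dx,-.273+dy]),np.radians(y),hb))).sum()/(M[n]|mm).sum(),dx,dy) for dx in np.arange(-.006,.0061,.002) for dy in np.arange(-.006,.0061,.002)))
        res.append((round(best[0],3),y,round(best[1],3),round(best[2],3)))
    print(hb,n,sorted(res)[::-1][:4])
E
```

```text
{'top': np.int64(351), 'scene': np.int64(622)}
0.055 top [(np.float64(0.759), 54, np.float64(0.0), np.float64(0.0)), (np.float64(0.757), 57, np.float64(0.002), np.float64(0.0)), (np.float64(0.755), 60, np.float64(0.002), np.float64(-0.002)), (np.float64(0.752), 63, np.float64(-0.004), np.float64(-0.002))]
0.055 scene [(np.float64(0.657), 33, np.float64(0.0), np.float64(-0.002)), (np.float64(0.656), 9, np.float64(0.0), np.float64(0.0)), (np.float64(0.655), 30, np.float64(0.0), np.float64(-0.002)), (np.float64(0.652), 36, np.float64(0.0), np.float64(0.0))]
0.06 top [(np.float64(0.754), 54, np.float64(0.0), np.float64(0.0)), (np.float64(0.747), 57, np.float64(-0.002), np.float64(0.0)), (np.float64(0.745), 63, np.float64(-0.004), np.float64(-0.002)), (np.float64(0.745), 60, np.float64(-0.002), np.float64(0.0))]
0.06 scene [(np.float64(0.65), 33, np.float64(0.0), np.float64(-0.002)), (np.float64(0.647), 12, np.float64(0.0), np.float64(0.0)), (np.float64(0.646), 30, np.float64(-0.004), np.float64(-0.004)), (np.float64(0.644), 36, np.float64(-0.004), np.float64(-0.004))]
0.065 top [(np.float64(0.737), 57, np.float64(0.0), np.float64(0.0)), (np.float64(0.735), 51, np.float64(0.0), np.float64(0.0)), (np.float64(0.734), 54, np.float64(0.0), np.float64(0.0)), (np.float64(0.733), 63, np.float64(-0.004), np.float64(-0.002))]
0.065 scene [(np.float64(0.644), 33, np.float64(0.0), np.float64(-0.002)), (np.float64(0.642), 9, np.float64(0.0), np.float64(0.0)), (np.float64(0.641), 30, np.float64(0.0), np.float64(-0.002)), (np.float64(0.64), 12, np.float64(0.0), np.float64(0.0))]
```

```bash
python3 - <<'E'
from h import *
from plant import snapshot, models
S={n:snapshot(n) for n in("top","scene")}
M={}
for n in S:
    r=[d for d in models.cut_out("bottle_square_mid",S[n])]; print(n,[(d["conf"],np.round(d["uv"]),d["region"].sum()) for d in r]); M[n]=r[0]["region"]
def model(s,xy,yaw,hb):
    c,d=np.cos(yaw),np.sin(yaw); R=np.array([[c,-d],[d,c]])
    q=np.array([[a,b] for a in(-.03,.03) for b in(-.03,.03)])@R.T+xy
    P=np.vstack([np.c_[q,np.full(4,z)] for z in(0,hb)])
    C=np.vstack([np.c_[xy[0]+.02*np.cos(A),xy[1]+.02*np.sin(A),np.full(48,z)] for z in(.085,.105)])
    N=np.vstack([np.c_[xy[0]+.016*np.cos(A),xy[1]+.016*np.sin(A),np.full(48,z)] for z in(.07,.085)])
    Sh=np.vstack([np.c_[xy[0]+.016*np.cos(A),xy[1]+.016*np.sin(A),np.full(48,.073)],np.c_[q,np.full(4,hb)]])
    im=np.zeros((420,560),np.uint8)
    for Q in(P,C,N,Sh): cv2.fillConvexPoly(im,np.round(cv2.convexHull(proj(s,Q).astype(np.float32))*16).astype(np.int32),1,shift=4)
    return im>0
for hb in(.055,.06,.065):
    res=[]
    for y in range(0,90,3):
        T=[]
        for dx in np.arange(-.004,.0041,.002):
            for dy in np.arange(-.004,.0041,.002):
                t=[]
                for n in S:
                    mm=model(S[n],np.array([.436+dx,-.273+dy]),np.radians(y),hb); t.append((M[n]&mm).sum()/(M[n]|mm).sum())
                T.append((sum(t)/2,y,*np.round(t,3),round(dx,3),round(dy,3)))
        res.append(max(T))
    for r in sorted(res)[::-1][:4]: print(hb,np.round(r,3))
# corners
s=S["scene"]
for nm,uv in dict(L=(164.5,223.2),F=(177.8,231.2),Rr=(191.3,223.2)).items(): print(nm,ray(s,uv,0).round(3))
s=S["top"]
for nm,uv in dict(T=(354.2,212.3),L=(343.7,228.6),R=(369.8,220.8)).items(): print(nm,ray(s,uv,.06).round(3))
for n in S:
    u,v=np.round(proj(S[n],np.array([[.436,-.273,.05]]))[0]).astype(int)
    a=S[n]["img"][v-30:v+30,u-30:u+30,::-1].copy(); b=a.copy()
    cs,_=cv2.findContours(M[n][v-30:v+30,u-30:u+30].astype(np.uint8),0,1)
    b=cv2.resize(b,None,fx=6,fy=6); [cv2.polylines(b,[c*6+3],True,(0,255,0),1) for c in cs]
    M[n]=b
cv2.imwrite("pics/c5.png",np.hstack(list(M.values())))
E
```

```text
top [(0.61, array([130., 189.]), np.int64(1016)), (0.59, array([357., 226.]), np.int64(420))]
scene [(0.79, array([178., 211.]), np.int64(902))]
0.055 [ 4.50e-01  5.10e+01  0.00e+00  9.01e-01 -4.00e-03 -2.00e-03]
0.055 [ 4.5e-01  4.5e+01  0.0e+00  9.0e-01 -4.0e-03 -2.0e-03]
0.055 [ 4.49e-01  4.80e+01  0.00e+00  8.97e-01 -2.00e-03  0.00e+00]
0.055 [ 4.47e-01  6.00e+01  0.00e+00  8.95e-01 -4.00e-03  0.00e+00]
0.06 [ 4.48e-01  5.10e+01  0.00e+00  8.96e-01 -4.00e-03 -2.00e-03]
0.06 [ 0.446 45.     0.     0.892  0.     0.   ]
0.06 [ 0.445 48.     0.     0.891  0.     0.   ]
0.06 [ 4.45e-01  4.20e+01  0.00e+00  8.90e-01 -4.00e-03 -2.00e-03]
0.065 [4.42e-01 4.50e+01 0.00e+00 8.85e-01 2.00e-03 0.00e+00]
0.065 [4.41e-01 4.20e+01 0.00e+00 8.82e-01 2.00e-03 0.00e+00]
0.065 [ 0.44 48.    0.    0.88  0.    0.  ]
0.065 [ 0.438 87.     0.     0.877  0.     0.   ]
L [ 0.438 -0.314  0.   ]
F [ 0.469 -0.265  0.   ]
Rr [ 0.428 -0.238  0.   ]
T [ 0.473 -0.263  0.06 ]
L [ 0.42 -0.23  0.06]
R [ 0.447 -0.313  0.06 ]
```

View pics/c5.png

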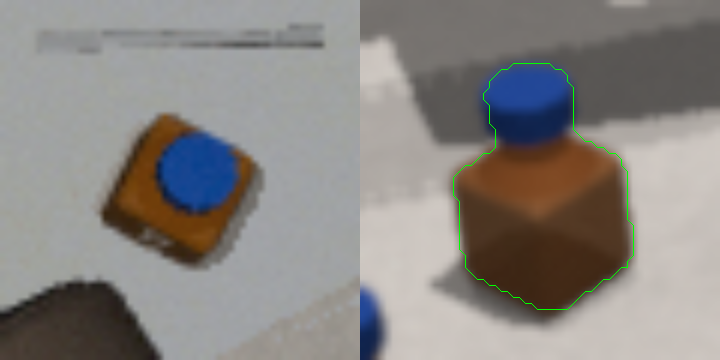

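```bash
cat >> h.py <<'E'
from scipy.spatial.transform import Rotation as Ro
def to(*tg):
    from plant import telemetry
    o=telemetry.get_obs(); R0=Ro.from_euler("xyz",o["orientation"],degrees=True); p0=np.array(o["tool_pos"])
    print("t",round(o["clock"],2),"tcp",p0.round(4),np.round(o["orientation"],2),"F",np.round(o["force"],1),"open",round(float(o["opening"]),4),"q",np.round(o["joint_pos"],1))
    for x,y,z,yaw in tg:
        d=R0.inv().apply(np.array([x,y,z])-p0); rv=(R0.inv()*Ro.from_euler("xyz",[180,0,yaw],degrees=True)).as_rotvec(degrees=True)
        print((x,y,z,yaw),"->",d.round(4),rv.round(2))
E
python3 -c "
from h import *
to((.1869,-.648,.3,-163.9),(.436,-.2733,.28,180),(.436,-.2733,.17,180))"
```

```text
t 1.3 tcp [ 0.187  -0.6485  0.1918] [ 180.     -0.   -163.91] F [-0.2  0.2  0.2] open 0.0878 q [-57.4  20.5   0.7   0.  -70.1 -16.5]
(0.1869, -0.648, 0.3, -163.9) -> [-0.      0.0006 -0.1082] [ 0.   -0.   -0.01]
(0.436, -0.2733, 0.28, 180) -> [-0.3432  0.2915 -0.0882] [ 0.   -0.   16.09]
(0.436, -0.2733, 0.17, 180) -> [-0.3432  0.2915  0.0218] [ 0.   -0.   16.09]
```

jog_arm(
  targets="0 0 -0.06 0 0 0 1; -0.04 0.03 -0.1 0 0 2 1; -0.09 0.075 -0.1 0 0 5 1; -0.14 0.12 -0.1 0 0 8 1; -0.19 0.16 -0.1 0 0 11 1; -0.24 0.205 -0.095 0 0 14 1; -0.29 0.25 -0.09 0 0 16 1; -0.343 0.2915 -0.088 0 0 16.1 1",
)

```text
clock: 2.3
tool_pos: [0.4211, -0.2936, 0.2812]
orientation: [-180.0, 0.1, 180.0]
force: [1.7, -1.2, 0.4]
opening: 0.0874
```

```bash
python3 -c "
from h import *
to((.436,-.2733,.17,180),(.436,-.2733,.076,180))"
```

```text
t 2.3 tcp [ 0.4211 -0.2936  0.2812] [-1.7999e+02  6.0000e-02  1.7996e+02] F [ 1.7 -1.2  0.4] open 0.0874 q [-12.9   2.3 -10.9  -0.  -76.7 -77.1]
(0.436, -0.2733, 0.17, 180) -> [-0.0148  0.0203  0.1112] [-0.01  0.06 -0.04]
(0.436, -0.2733, 0.076, 180) -> [-0.0147  0.0204  0.2052] [-0.01  0.06 -0.04]
```

jog_arm(
  targets="-0.0148 0.0203 0.04 0 0 0 1; -0.0148 0.0203 0.09 0 0 0 1; -0.0148 0.0203 0.14 0 0 0 1; -0.0148 0.0203 0.18 0 0 0 1; -0.0148 0.0203 0.2 0 0 0 1; -0.0148 0.0203 0.205 0 0 0 1; -0.0148 0.0203 0.205 0 0 0 1; -0.0148 0.0203 0.205 0 0 0 -1",
)

```text
clock: 3.3
tool_pos: [0.4369, -0.2736, 0.0773]
orientation: [-180.0, 0.2, 180.0]
force: [0.4, 0.4, 0.5]
opening: 0.082
```

```bash
cat >> h.py <<'E'
def look(name,tag,c,r=40,f=6):
    from plant import snapshot
    s=snapshot(name); u,v=np.round(proj(s,np.array([c]))[0]).astype(int)
    u=np.clip(u,r,559-r);v=np.clip(v,r,419-r)
    a=cv2.resize(s["img"][v-r:v+r,u-r:u+r,::-1],None,fx=f,fy=f,interpolation=cv2.INTER_CUBIC)
    cv2.imwrite(f"pics/{tag}.png",a); np.savez(f"{tag}.npz",**{k:s[k] for k in("img","range_z","intrinsics","R","t")}); print(tag,"origin",u-r,v-r); return s
E
python3 -c "
from h import *
to((.436,-.2733,.25,180))
look('scene','sq1',(.436,-.273,.09),45)"
```

```text
t 3.3 tcp [ 0.4369 -0.2736  0.0773] [-1.7995e+02  1.6000e-01  1.7997e+02] F [0.4 0.4 0.5] open 0.082 q [-10.2  11.7 -28.3   0.  -49.9 -79.8]
(0.436, -0.2733, 0.25, 180) -> [ 0.0004  0.0002 -0.1727] [-0.05  0.16 -0.03]
sq1 origin 130 152
```

View pics/sq1.png

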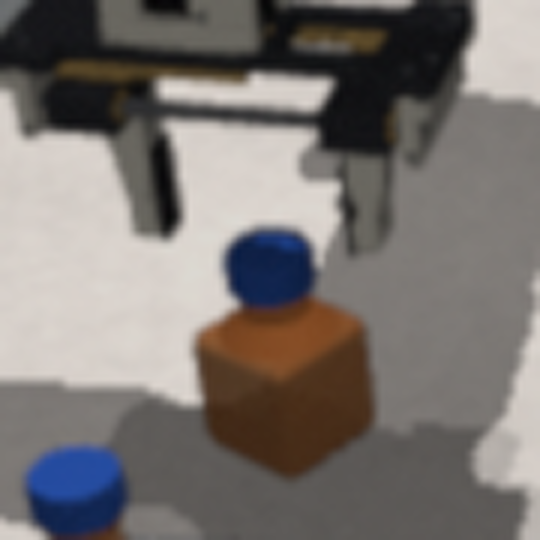

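```bash
python3 -c "
from h import *
s=load('sq1','')
print(proj(s,np.array([[.4369,-.2736,.0773],[.4369,-.2326,.0773],[.4369,-.3146,.0773],[.436,-.273,.095]])))
w=cloud(s)
for uv in((156,189),(191,192),(191,188)): print(uv,w[uv[1],uv[0]].round(3))
to((.436,-.2733,.25,180))
look('scene','sq2',(.436,-.273,.09),45)
look('top','sq2t',(.436,-.273,.09),45)
"
```

```text
[[175.14842483 201.35400261]
 [189.6808588  202.49220576]
 [160.71384166 200.2234633 ]
 [174.70933878 195.76575507]]
(156, 189) [ 0.45  -0.317  0.122]
(191, 192) [ 0.449 -0.221  0.12 ]
(191, 188) [ 0.449 -0.22   0.133]
t 3.35 tcp [ 0.4368 -0.2736  0.0773] [-1.7996e+02  1.7000e-01  1.7996e+02] F [-0.4 -0.   0.2] open 0.0788 q [-10.2  11.7 -28.3   0.  -49.9 -79.8]
(0.436, -0.2733, 0.25, 180) -> [ 0.0003  0.0002 -0.1727] [-0.04  0.17 -0.04]
sq2 origin 130 152
sq2t origin 314 177
```

View pics/sq2.png

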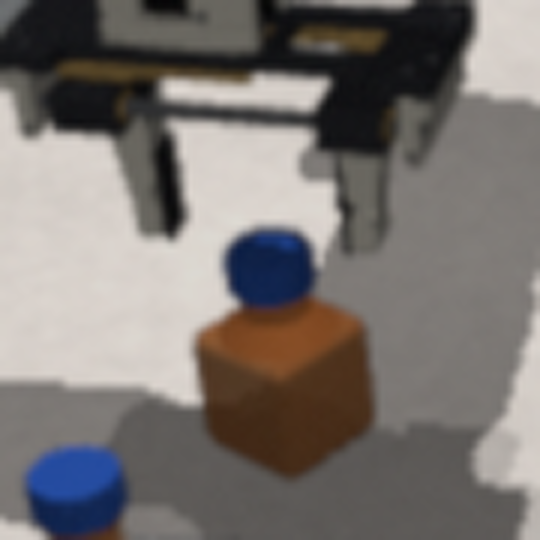

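View pics/sq2t.png

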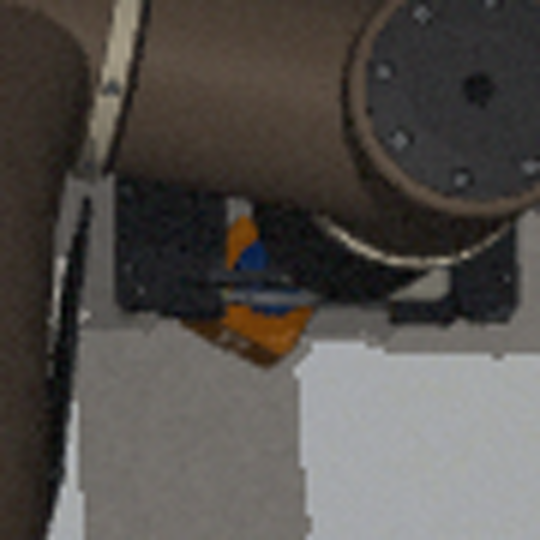

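```bash
python3 -c "
from h import *
for n in('scene','top'):
  s=load(n)
  print(n,proj(s,np.array([[.187,-.648,.191],[.187,-.648,.238]])))
s=load('scene');w=cloud(s)
cv2.imwrite('pics/st.png',cv2.resize(s['img'][50:150,20:140,::-1],None,fx=5,fy=5,interpolation=cv2.INTER_CUBIC))
m=s['img'].astype(int).sum(2)
sub=w[85:125,35:115]
for v in range(90,120,2): print(v,[ (u,*w[v,u].round(2)) for u in range(45,105,5)  if w[v,u][2]>.1])
"
```

```text
scene [[ 79.00773143 117.83886522]
 [ 75.52442288 103.54387626]]
top [[495.27760507 305.92173254]
 [502.29044881 305.88681487]]
90 [(45, np.float64(0.24), np.float64(-0.7), np.float64(0.3)), (50, np.float64(0.24), np.float64(-0.68), np.float64(0.3)), (55, np.float64(0.21), np.float64(-0.69), np.float64(0.29)), (90, np.float64(0.19), np.float64(-0.59), np.float64(0.28)), (95, np.float64(0.18), np.float64(-0.58), np.float64(0.28))]
92 [(50, np.float64(0.22), np.float64(-0.7), np.float64(0.28)), (55, np.float64(0.21), np.float64(-0.69), np.float64(0.28)), (90, np.float64(0.19), np.float64(-0.59), np.float64(0.28)), (95, np.float64(0.18), np.float64(-0.58), np.float64(0.27))]
94 [(50, np.float64(0.22), np.float64(-0.7), np.float64(0.28)), (55, np.float64(0.21), np.float64(-0.69), np.float64(0.28)), (90, np.float64(0.18), np.float64(-0.6), np.float64(0.27)), (95, np.float64(0.18), np.float64(-0.58), np.float64(0.27))]
96 [(55, np.float64(0.21), np.float64(-0.69), np.float64(0.27)), (90, np.float64(0.18), np.float64(-0.6), np.float64(0.26)), (95, np.float64(0.18), np.float64(-0.58), np.flo
[... 4849 characters left out ...]
65), np.float64(0.17)), (95, np.float64(0.12), np.float64(-0.63), np.float64(0.17)), (100, np.float64(0.12), np.float64(-0.61), np.float64(0.17))]
118 [(60, np.float64(0.1), np.float64(-0.77), np.float64(0.15)), (65, np.float64(0.12), np.float64(-0.74), np.float64(0.15)), (70, np.float64(0.13), np.float64(-0.71), np.float64(0.16)), (75, np.float64(0.14), np.float64(-0.69), np.float64(0.17)), (80, np.float64(0.14), np.float64(-0.67), np.float64(0.17)), (85, np.float64(0.14), np.float64(-0.66), np.float64(0.17)), (90, np.float64(0.13), np.float64(-0.64), np.float64(0.17)), (95, np.float64(0.14), np.float64(-0.62), np.float64(0.17)), (100, np.float64(0.13), np.float64(-0.61), np.float64(0.17))]
```

View pics/st.png

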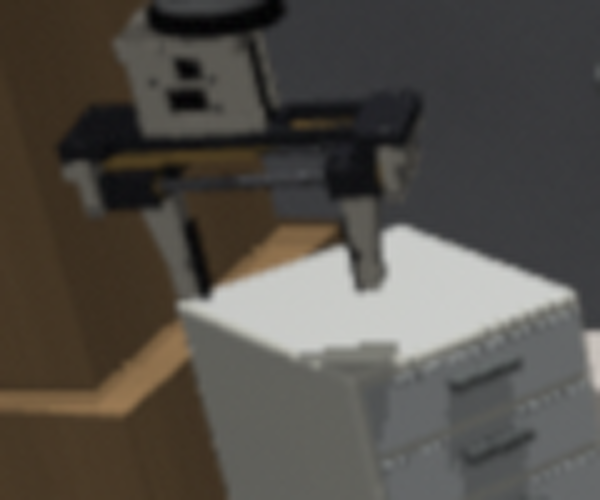

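```bash
python3 -c "
from h import *
s=load('sq2','')
for z in(.105,.11,.115,.12,.125): print(z,proj(s,np.array([[.4465,-.222,z],[.4465,-.315,z],[.4275,-.222,z]])).round(1).tolist())
s=load('scene')
for z in(.2,.22,.225,.23,.235,.24): print(z,proj(s,np.array([[.187+.015,-.648-.05,z],[.187-.012,-.648+.05,z]])).round(1).tolist())
"
```

```text
0.105 [[191.5, 196.2], [158.0, 193.6], [193.4, 192.4]]
0.11 [[191.3, 194.6], [157.8, 192.0], [193.3, 190.8]]
0.115 [[191.1, 193.0], [157.5, 190.5], [193.1, 189.3]]
0.12 [[190.9, 191.4], [157.3, 188.9], [192.9, 187.7]]
0.125 [[190.8, 189.8], [157.0, 187.3], [192.7, 186.1]]
0.2 [[60.8, 116.2], [95.4, 114.5]]
0.22 [[59.1, 110.1], [94.0, 108.4]]
0.225 [[58.7, 108.6], [93.7, 106.9]]
0.23 [[58.3, 107.0], [93.3, 105.4]]
0.235 [[57.9, 105.5], [93.0, 103.8]]
0.24 [[57.5, 103.9], [92.6, 102.3]]
```

The picture shows the fingertips at about z 0.112, still above the cap, while telemetry reports 0.077. At the start they were likewise about 31 mm above the reported TCP. I trust the picture: open, lower part-way and look again.

jog_arm(
  targets="0 0 0 0 0 0 1; 0 0 0 0 0 0 1; 0 0 0 0 0 0 1; 0 0 0.005 0 0 0 1; 0 0 0.01 0 0 0 1; 0 0 0.015 0 0 0 1; 0 0 0.02 0 0 0 1; 0 0 0.02 0 0 0 1",
)

```text
clock: 4.45
tool_pos: [0.4363, -0.2734, 0.0564]
orientation: [-180.0, 0.1, 180.0]
force: [-0.3, -0.2, 0.2]
opening: 0.0876
```

```bash
python3 -c "
from h import *
to((.436,-.2733,.25,180))
s=look('scene','sq3',(.436,-.273,.09),45)
for z in(.08,.085,.09,.095,.1): print(z,proj(s,np.array([[.4465,-.222,z],[.4465,-.319,z],[.4275,-.222,z]])).round(1).tolist())
"
```

```text
t 4.45 tcp [ 0.4363 -0.2734  0.0564] [-1.7998e+02  8.0000e-02  1.7996e+02] F [-0.3 -0.2  0.2] open 0.0876 q [-10.2  13.2 -29.7   0.  -47.1 -79.8]
(0.436, -0.2733, 0.25, 180) -> [-0.      0.     -0.1936] [-0.02  0.08 -0.04]
sq3 origin 130 152
0.08 [[192.4, 203.9], [157.9, 201.2], [194.3, 200.1]]
0.085 [[192.2, 202.4], [157.6, 199.7], [194.1, 198.6]]
0.09 [[192.0, 200.8], [157.4, 198.1], [194.0, 197.0]]
0.095 [[191.9, 199.3], [157.1, 196.6], [193.8, 195.5]]
0.1 [[191.7, 197.7], [156.9, 195.0], [193.6, 193.9]]
```

View pics/sq3.png

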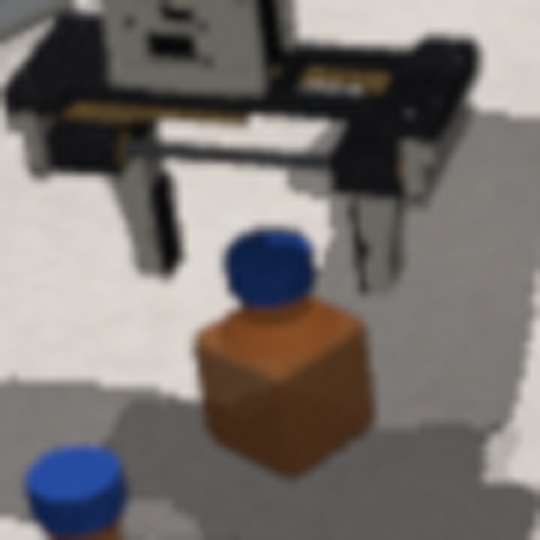

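jog_arm(
  targets="0 0 0.006 0 0 0 1; 0 0 0.013 0 0 0 1; 0 0 0.013 0 0 0 -1; 0 0 0.013 0 0 0 -1; 0 0 0.013 0 0 0 -1; 0 0 0.013 0 0 0 -1; 0 0 0.013 0 0 0 -1; 0 0 0.013 0 0 0 -1",
)

```text
clock: 5.5
tool_pos: [0.4366, -0.2735, 0.0438]
orientation: [-180.0, 0.1, 180.0]
force: [-0.5, -0.1, 0.6]
opening: 0.0392
```

```bash
python3 -c "
from h import *
to((.436,-.2733,.25,180))
s=look('scene','sq4',(.436,-.273,.09),45)
"
```

```text
t 5.5 tcp [ 0.4366 -0.2735  0.0438] [-1.7997e+02  1.2000e-01  1.7996e+02] F [-0.5 -0.1  0.6] open 0.0392 q [-10.2  14.2 -30.4   0.  -45.3 -79.9]
(0.436, -0.2733, 0.25, 180) -> [ 2.000e-04  1.000e-04 -2.062e-01] [-0.03  0.12 -0.04]
sq4 origin 130 152
```

View pics/sq4.png

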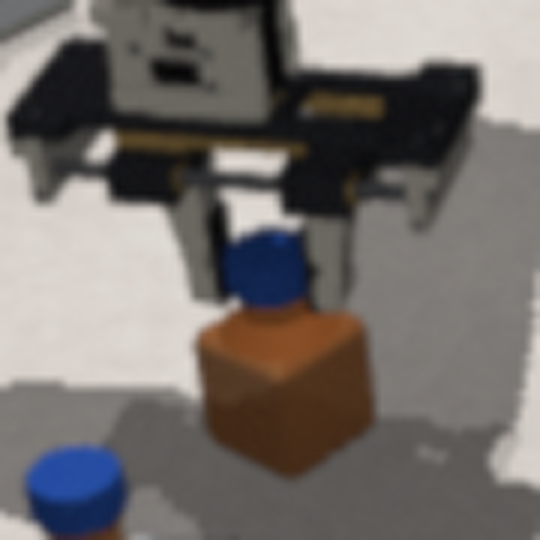

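Gripped on the cap (opening 39 mm), and the bottle didn't shift. Next I lift it and carry it to the square clamp.

```bash
python3 -c "
from h import *
to((.4366,-.2735,.24,180),(.4901,.0951,.24,-149),(.4901,.0951,.127,-149))
"
```

```text
t 5.55 tcp [ 0.4366 -0.2735  0.0438] [-1.7997e+02  1.3000e-01  1.7996e+02] F [ 0.7  0.4 -0.1] open 0.0392 q [-10.2  14.2 -30.4   0.  -45.3 -79.8]
(0.4366, -0.2735, 0.24, 180) -> [-4.000e-04 -1.000e-04 -1.962e-01] [-0.03  0.13 -0.04]
(0.4901, 0.0951, 0.24, -149) -> [-0.0536  0.3685 -0.1963] [ -0.07   0.11 -31.04]
(0.4901, 0.0951, 0.127, -149) -> [-0.0534  0.3686 -0.0833] [ -0.07   0.11 -31.04]
```

jog_arm(
  targets="0 0 -0.03 0 0 0 -1; 0 0 -0.08 0 0 0 -1; 0 0 -0.13 0 0 0 -1; 0 0.02 -0.18 0 0 0 -1; -0.005 0.06 -0.196 0 0 -6 -1; -0.01 0.11 -0.196 0 0 -12 -1; -0.02 0.16 -0.196 0 0 -18 -1; -0.03 0.21 -0.196 0 0 -24 -1",
)

```text
clock: 6.55
tool_pos: [0.466, -0.0619, 0.2398]
orientation: [-179.9, 0.1, -155.9]
force: [0.8, -0.3, -0.7]
opening: 0.0391
```

```bash
python3 -c "
from h import *
to((.4901,.0951,.24,-149))
"
```

```text
t 6.55 tcp [ 0.466  -0.0619  0.2398] [-1.7993e+02  1.2000e-01 -1.5586e+02] F [ 0.8 -0.3 -0.7] open 0.0391 q [ 16.6  -1.1 -19.7   0.1 -71.3 -82.4]
(0.4901, 0.0951, 0.24, -149) -> [-8.610e-02  1.334e-01 -1.000e-04] [-0.08  0.12 -6.86]
```

jog_arm(
  targets="-0.02 0.03 0 0 0 -2 -1; -0.045 0.07 0 0 0 -4 -1; -0.065 0.1 0 0 0 -6 -1; -0.08 0.122 0 0 0 -6.9 -1; -0.0861 0.1334 0 0 0 -6.9 -1; -0.0861 0.1334 0 0 0 -6.9 -1; -0.0861 0.1334 0.01 0 0 -6.9 -1; -0.0861 0.1334 0.01 0 0 -6.9 -1",
)

```text
clock: 7.55
tool_pos: [0.4893, 0.0941, 0.2287]
orientation: [-179.9, 0.0, -149.0]
force: [-0.5, -0.1, -2.1]
opening: 0.0394
```

```bash
python3 -c "
from h import *
to((.4901,.0951,.2,-149),(.4901,.0951,.13,-149))
s=look('scene','sq5',(.49,.095,.13),45)
look('top','sq5t',(.49,.095,.13),45)
"
```

```text
t 7.55 tcp [0.4893 0.0941 0.2287] [-179.94    0.   -149.02] F [-0.5 -0.1 -2.1] open 0.0394 q [ 33.6   2.3 -17.7   0.1 -70.  -92.6]
(0.4901, 0.0951, 0.2, -149) -> [-0.0012  0.0005  0.0287] [-0.06  0.   -0.02]
(0.4901, 0.0951, 0.13, -149) -> [-0.0012  0.0005  0.0987] [-0.06  0.   -0.02]
sq5 origin 264 162
sq5t origin 196 155
```

View pics/sq5.png

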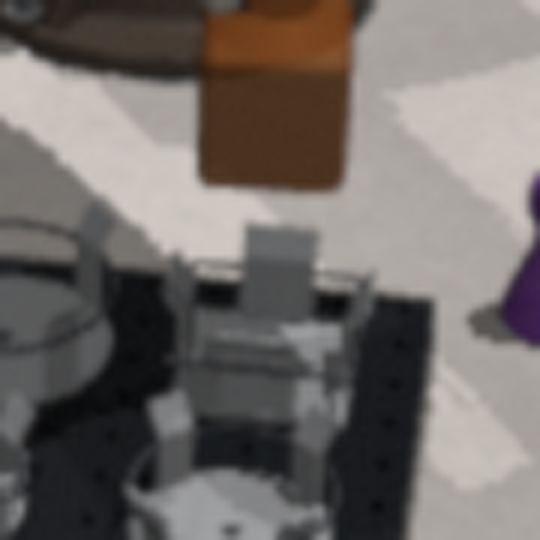

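View pics/sq5t.png

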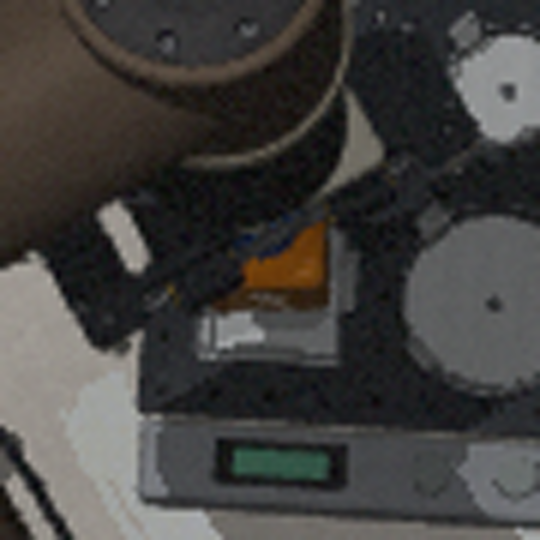

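```bash
python3 -c "
from h import *
s=load('sq5','')
a=ray(s,(296.8,192),.185);b=ray(s,(320.5,193.2),.185)
print(a,b,np.linalg.norm(a-b),np.degrees(np.arctan2(*(b-a)[:2])))
n=(b-a)[:2]/np.linalg.norm((b-a)[:2]); print('centre',(a+b)[:2]/2+.03*np.array([-n[1],n[0]]))
"
```

```text
[0.51269176 0.06639601 0.185     ] [0.51021791 0.12337034 0.185     ] 0.057028015201137844 -2.4862419066860144
centre [0.48148308 0.09358179]
```

jog_arm(
  targets="-0.0012 0.0005 0.005 0 0 2.5 -1; -0.0012 0.0005 0.015 0 0 2.5 -1; -0.0012 0.0005 0.025 0 0 2.5 -1; -0.0012 0.0005 0.035 0 0 2.5 -1; -0.0012 0.0005 0.045 0 0 2.5 -1; -0.0012 0.0005 0.05 0 0 2.5 -1; -0.0012 0.0005 0.05 0 0 2.5 -1; -0.0012 0.0005 0.05 0 0 2.5 -1",
)

```text
clock: 8.65
tool_pos: [0.4911, 0.0955, 0.18]
orientation: [-179.9, 0.1, -151.5]
force: [-0.2, -0.2, -1.6]
opening: 0.0396
```

```bash
python3 -c "
from h import *
to((.4901,.0951,.2,-151.5),(.4901,.0951,.13,-151.5))
s=look('scene','sq6',(.49,.095,.13),30,9)
look('top','sq6t',(.49,.095,.13),30,9)
"
```

```text
t 8.65 tcp [0.4911 0.0955 0.18  ] [-1.7991e+02  1.2000e-01 -1.5149e+02] F [-0.2 -0.2 -1.6] open 0.0396 q [ 33.6   4.3 -22.1   0.1 -63.5 -95.2]
(0.4901, 0.0951, 0.2, -151.5) -> [ 0.001   0.0001 -0.02  ] [-0.09  0.12  0.01]
(0.4901, 0.0951, 0.13, -151.5) -> [0.0011 0.0002 0.05  ] [-0.09  0.12  0.01]
sq6 origin 279 177
sq6t origin 211 170
```

View pics/sq6.png

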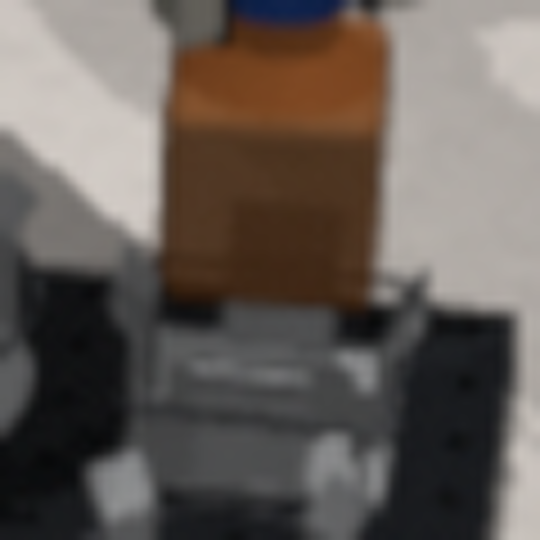

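View pics/sq6t.png

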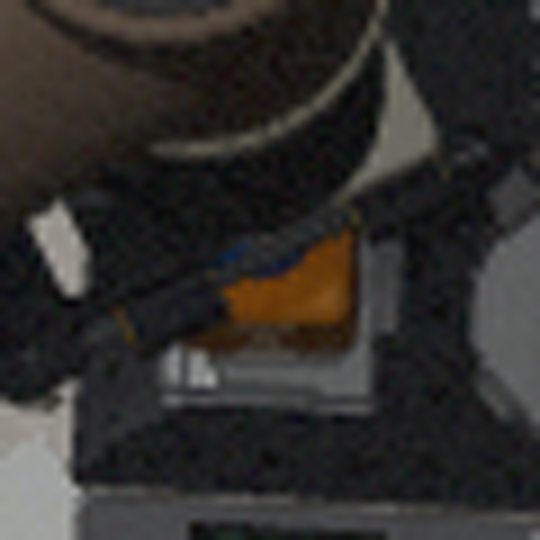

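jog_arm(
  targets="0.001 0 0.004 0 0 0 -1; 0.001 0 0.008 0 0 0 -1; 0.001 0 0.012 0 0 0 -1; 0.001 0 0.016 0 0 0 -1; 0.001 0 0.02 0 0 0 -1; 0.001 0 0.024 0 0 0 -1; 0.001 0 0.027 0 0 0 -1; 0.001 0 0.03 0 0 0 -1",
)

```text
clock: 9.75
tool_pos: [0.4903, 0.0951, 0.1499]
orientation: [-179.9, 0.1, -151.5]
force: [-0.5, -0.5, -0.8]
opening: 0.0396
```

```bash
python3 -c "
from h import *
to((.4901,.0951,.129,-151.5))
s=look('scene','sq7',(.49,.095,.13),30,9)
"
```

```text
t 9.75 tcp [0.4903 0.0951 0.1499] [-1.7991e+02  1.3000e-01 -1.5150e+02] F [-0.5 -0.5 -0.8] open 0.0396 q [ 33.6   5.7 -24.7   0.1 -59.4 -95.2]
(0.4901, 0.0951, 0.129, -151.5) -> [0.0002 0.0002 0.0209] [-0.09  0.13  0.  ]
sq7 origin 279 177
```

View pics/sq7.png

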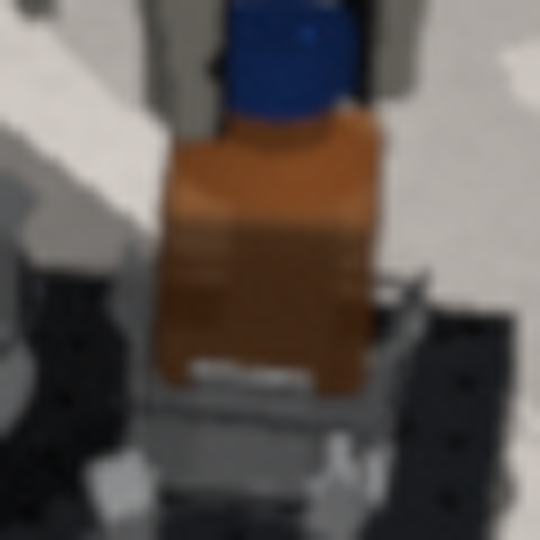

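jog_arm(
  targets="-0.0005 0.001 0.003 0 0 0 -1; -0.0005 0.001 0.006 0 0 0 -1; -0.0005 0.001 0.009 0 0 0 -1; -0.0005 0.001 0.012 0 0 0 -1; -0.0005 0.001 0.015 0 0 0 -1; -0.0005 0.001 0.018 0 0 0 -1; -0.0005 0.001 0.020 0 0 0 -1; -0.0005 0.001 0.021 0 0 0 -1",
)

```text
clock: 10.8
tool_pos: [0.49, 0.0961, 0.1284]
orientation: [-179.9, 0.1, -151.5]
force: [-0.6, 0.0, -1.0]
opening: 0.0394
```

```bash
python3 -c "
from h import *
to((.4901,.0951,.127,-151.5))
s=look('scene','sq8',(.49,.095,.13),30,9)
"
```

```text
t 10.8 tcp [0.49   0.0961 0.1284] [-1.7992e+02  9.0000e-02 -1.5150e+02] F [-0.6  0.  -1. ] open 0.0394 q [ 33.8   7.  -26.4   0.1 -56.5 -95.3]
(0.4901, 0.0951, 0.127, -151.5) -> [ 0.0004 -0.0009  0.0014] [-0.08  0.09 -0.  ]
sq8 origin 279 177
```

View pics/sq8.png

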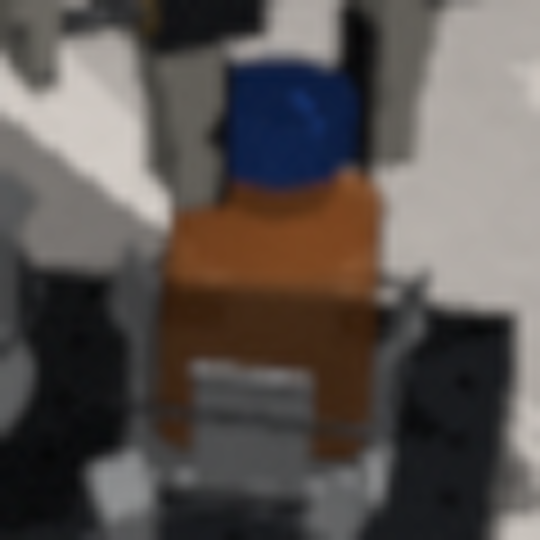

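jog_arm(
  targets="0 -0.0003 0.001 0 0 0 -1; 0 -0.0003 0.002 0 0 0 -1; 0 -0.0003 0.0025 0 0 0 -1; 0 -0.0003 0.0025 0 0 0 -0.5; 0 -0.0003 0.0025 0 0 0 0.3; 0 -0.0003 0.0025 0 0 0 0.6; 0 -0.0003 0.0025 0 0 0 0.6; 0 -0.0003 0.0025 0 0 0 0.6",
)

```text
clock: 11.85
tool_pos: [0.4901, 0.0958, 0.1257]
orientation: [-179.9, 0.1, -151.5]
force: [-0.0, -0.9, -0.8]
opening: 0.0693
```

```bash
python3 -c "
from h import *
to((.49,.095,.3,180),(.6055,-.3015,.28,180),(.6055,-.3015,.1,180))
s=look('scene','sq9',(.49,.095,.13),30,9)
"
```

```text
t 11.85 tcp [0.4901 0.0958 0.1257] [-1.7992e+02  8.0000e-02 -1.5150e+02] F [-0.  -0.9 -0.8] open 0.0693 q [ 33.7   7.1 -26.6   0.1 -56.2 -95.3]
(0.49, 0.095, 0.3, 180) -> [ 0.0003 -0.0009 -0.1743] [-0.06  0.1  28.5 ]
(0.6055, -0.3015, 0.28, 180) -> [ 0.0879 -0.4044 -0.1538] [-0.06  0.1  28.5 ]
(0.6055, -0.3015, 0.1, 180) -> [ 0.0882 -0.4042  0.0262] [-0.06  0.1  28.5 ]
sq9 origin 279 177
```

View pics/sq9.png

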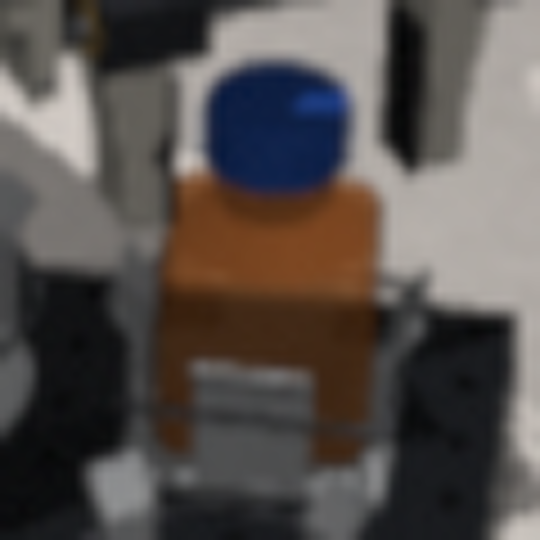

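jog_arm(
  targets="0 0 -0.03 0 0 0 0.6; 0 0 -0.08 0 0 0 1; 0 -0.02 -0.12 0 0 3 1; 0.015 -0.07 -0.135 0 0 8 1; 0.03 -0.13 -0.14 0 0 13 1; 0.04 -0.19 -0.14 0 0 18 1; 0.055 -0.25 -0.14 0 0 23 1; 0.065 -0.31 -0.14 0 0 28.5 1",
)

```text
clock: 12.9
tool_pos: [0.5809, -0.2097, 0.2662]
orientation: [-180.0, 0.1, 179.8]
force: [1.7, 0.7, -0.2]
opening: 0.0878
```

```bash
python3 -c "
from h import *
to((.6055,-.3015,.25,180),(.6055,-.3015,.041,180))
"
```

```text
t 12.9 tcp [ 0.5809 -0.2097  0.2662] [-1.7997e+02  1.3000e-01  1.7982e+02] F [ 1.7  0.7 -0.2] open 0.0878 q [ -1.7  12.9  -0.3   0.  -76.6 -88.5]
(0.6055, -0.3015, 0.25, 180) -> [-0.0249 -0.0918  0.0163] [-0.03  0.13 -0.18]
(0.6055, -0.3015, 0.041, 180) -> [-0.0244 -0.0916  0.2253] [-0.03  0.13 -0.18]
```

jog_arm(
  targets="-0.012 -0.045 0.016 0 0 0 1; -0.0245 -0.0916 0.03 0 0 0 1; -0.0245 -0.0916 0.05 0 0 0 1; -0.0245 -0.0916 0.09 0 0 0 1; -0.0245 -0.0916 0.13 0 0 0 1; -0.0245 -0.0916 0.16 0 0 0 1; -0.0245 -0.0916 0.18 0 0 0 1; -0.0245 -0.0916 0.18 0 0 0 1",
)

```text
clock: 13.9
tool_pos: [0.6042, -0.3011, 0.0842]
orientation: [180.0, -0.1, 179.8]
force: [0.0, 0.2, -0.4]
opening: 0.0874
```

```bash
python3 -c "
from h import *
to((.6055,-.3015,.041,180))
s=look('scene','me1',(.605,-.3,.09),40,7)
"
```

```text
t 13.9 tcp [ 0.6042 -0.3011  0.0842] [ 1.7998e+02 -9.0000e-02  1.7981e+02] F [ 0.   0.2 -0.4] open 0.0874 q [-10.   25.1  -7.   -0.  -58.  -80.2]
(0.6055, -0.3015, 0.041, 180) -> [-0.0013 -0.0004  0.0432] [ 0.02 -0.09 -0.19]
me1 origin 103 194
```

View pics/me1.png

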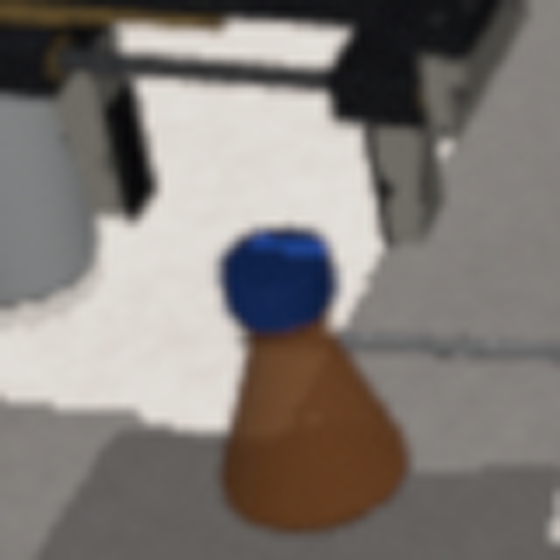

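jog_arm(
  targets="-0.0013 -0.0004 0.02 0 0 0 1; -0.0013 -0.0004 0.035 0 0 0 1; -0.0013 -0.0004 0.043 0 0 0 1; -0.0013 -0.0004 0.043 0 0 0 -1; -0.0013 -0.0004 0.043 0 0 0 -1; -0.0013 -0.0004 0.043 0 0 0 -1; -0.0013 -0.0004 0.043 0 0 0 -1; -0.0013 -0.0004 0.043 0 0 0 -1",
)

```text
clock: 14.95
tool_pos: [0.6067, -0.3019, 0.0431]
orientation: [-180.0, 0.1, 179.8]
force: [0.3, 0.3, 0.1]
opening: 0.0435
```

```bash
python3 -c "
from h import *
to((.605,.0908,.26,180))
s=look('scene','me2',(.605,-.3,.09),40,7)
"
```

```text
t 14.95 tcp [ 0.6067 -0.3019  0.0431] [-1.7997e+02  7.0000e-02  1.7983e+02] F [0.3 0.3 0.1] open 0.0435 q [-10.   27.5  -9.2   0.  -53.3 -80.2]
(0.605, 0.0908, 0.26, 180) -> [ 0.0026  0.3926 -0.2171] [-0.03  0.07 -0.17]
me2 origin 103 194
```

View pics/me2.png

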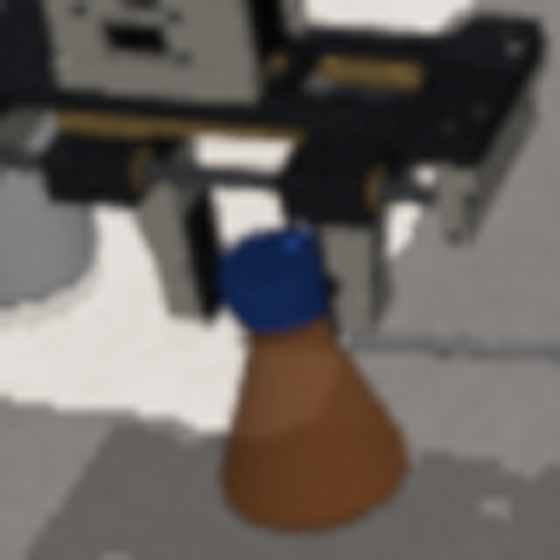

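jog_arm(
  targets="0.0005 0 0 0 0 0 -1; 0.0005 0 0 0 0 0 -1; 0.0005 0 -0.03 0 0 0 -1; 0.0005 0 -0.08 0 0 0 -1; 0.0005 0 -0.13 0 0 0 -1; 0.0005 0 -0.17 0 0 0 -1; 0.0005 0.03 -0.2 0 0 0 -1; 0.0005 0.08 -0.2 0 0 0 -1",
)

```text
clock: 16.0
tool_pos: [0.6072, -0.2224, 0.2458]
orientation: [-179.9, 0.3, 179.7]
force: [1.1, 0.3, -1.1]
opening: 0.037
```

```bash
python3 -c "
from h import *
to((.605,.0908,.24,180))
"
```

```text
t 16.0 tcp [ 0.6072 -0.2224  0.2458] [-179.91    0.31  179.7 ] F [ 1.1  0.3 -1.1] open 0.037 q [ -2.8  16.1   1.3   0.1 -74.9 -87.5]
(0.605, 0.0908, 0.24, 180) -> [0.0039 0.3132 0.0053] [-0.09  0.31 -0.3 ]
```

jog_arm(
  targets="0 0.04 0.002 -0.1 0.3 -0.3 -1; 0.001 0.09 0.004 -0.1 0.3 -0.3 -1; 0.002 0.145 0.005 -0.1 0.3 -0.3 -1; 0.003 0.2 0.005 -0.1 0.3 -0.3 -1; 0.004 0.25 0.005 -0.1 0.3 -0.3 -1; 0.004 0.29 0.005 -0.1 0.3 -0.3 -1; 0.004 0.3132 0.005 -0.1 0.3 -0.3 -1; 0.004 0.3132 0.01 -0.1 0.3 -0.3 -1",
)

```text
clock: 17.0
tool_pos: [0.605, 0.0922, 0.2352]
orientation: [180.0, 0.0, -179.9]
force: [-0.5, -1.3, -0.4]
opening: 0.0372
```

```bash
python3 -c "
from h import *
to((.605,.0908,.175,180),(.605,.0908,.127,180))
s=look('scene','me3',(.605,.09,.15),40,7)
print(bluecomps(s))
"
```

```text
t 17.0 tcp [0.605  0.0922 0.2352] [ 1.7998e+02  3.0000e-02 -1.7989e+02] F [-0.5 -1.3 -0.4] open 0.0372 q [  26.9   13.2   -3.9   -0.   -72.9 -116.8]
(0.605, 0.0908, 0.175, 180) -> [ 0.     -0.0014  0.0602] [0.02 0.03 0.11]
(0.605, 0.0908, 0.127, 180) -> [ 0.     -0.0014  0.1082] [0.02 0.03 0.11]
me3 origin 263 187
[(array([305.53744493, 176.59471366]), np.int32(227)), (array([ 94.28671329, 186.93006993]), np.int32(143)), (array([376.40659341, 213.03296703]), np.int32(91)), (array([379.48117155, 242.89958159]), np.int32(239))]
```

View pics/me3.png

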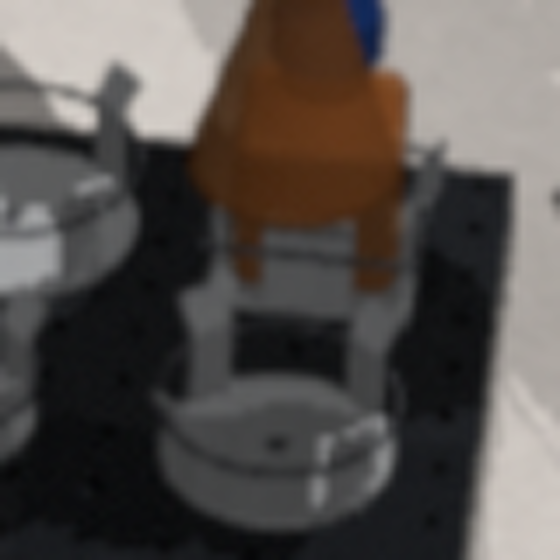

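jog_arm(
  targets="0 -0.0014 0.01 0 0 0 -1; 0 -0.0014 0.022 0 0 0 -1; 0 -0.0014 0.034 0 0 0 -1; 0 -0.0014 0.046 0 0 0 -1; 0 -0.0014 0.054 0 0 0 -1; 0 -0.0014 0.06 0 0 0 -1; 0 -0.0014 0.06 0 0 0 -1; 0 -0.0014 0.06 0 0 0 -1",
)

```text
clock: 18.05
tool_pos: [0.6047, 0.0898, 0.1746]
orientation: [180.0, -0.0, -179.9]
force: [0.0, 0.3, -0.6]
opening: 0.0374
```

```bash
python3 -c "
from h import *
to((.605,.0908,.175,180),(.605,.0908,.127,180))
s=look('scene','me4',(.605,.09,.13),30,9)
print([np.round(c[0],1) for c in bluecomps(s)])
p=[[.605+.0335*np.cos(a),.0908+.0335*np.sin(a),.1325] for a in A]; q=proj(s,np.array(p)); u,v=np.round(proj(s,np.array([[.605,.09,.13]]))[0]).astype(int)
im=cv2.imread('pics/me4.png'); cv2.polylines(im,[np.round((q-[u-30,v-30]+.5)*9).astype(np.int32)],True,(0,255,0),1)
p=[[.605+.0365*np.cos(a),.0908+.0365*np.sin(a),.083] for a in A]; q=proj(s,np.array(p)); cv2.polylines(im,[np.round((q-[u-30,v-30]+.5)*9).astype(np.int32)],True,(255,255,0),1)
cv2.imwrite('pics/me4o.png',im)
"
```

```text
t 18.05 tcp [0.6047 0.0898 0.1746] [ 1.8000e+02 -2.0000e-02 -1.7994e+02] F [ 0.   0.3 -0.6] open 0.0374 q [  26.7   15.3   -9.2   -0.   -65.6 -116.7]
(0.605, 0.0908, 0.175, 180) -> [-0.0003  0.001  -0.0004] [ 0.   -0.02  0.06]
(0.605, 0.0908, 0.127, 180) -> [-0.0003  0.001   0.0476] [ 0.   -0.02  0.06]
me4 origin 272 204
[array([ 94.3, 186.9]), array([305.1, 196.8]), array([376.3, 213. ]), array([379.5, 242.9])]
```

View pics/me4o.png

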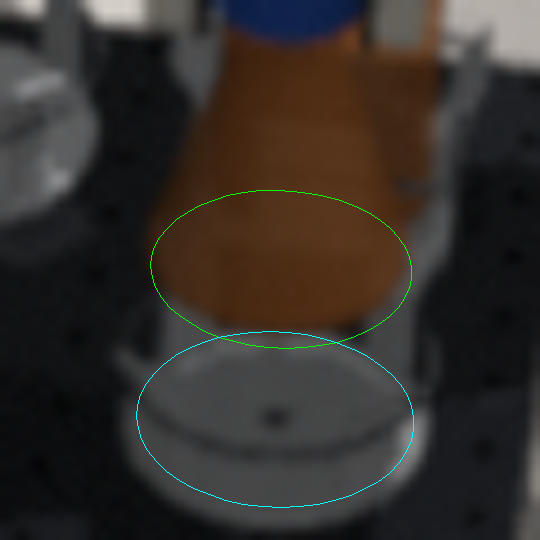

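```bash
python3 -c "
from h import *
s=load('me2','')
im=cv2.imread('pics/me2.png')
for z in(0,.006):
  p=[[.606+.0335*np.cos(a),-.3019+.0335*np.sin(a),z] for a in A]; q=proj(s,np.array(p)); cv2.polylines(im,[np.round((q-[103,194]+.5)*7).astype(np.int32)],True,(0,255,0),1)
cv2.imwrite('pics/me2o.png',im)
"
```

```text
(no output)
```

View pics/me2o.png

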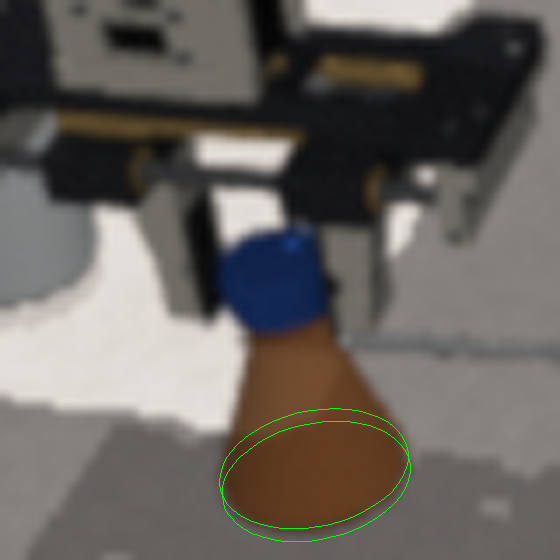

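```bash
python3 -c "
from h import *
for t,z,e in(('me2',0,(142,233)),('me4',.132,(305,197))):
  s=load(t,''); 
  hsv=cv2.cvtColor(s['img'],cv2.COLOR_RGB2HSV); u,v=e
  sub=hsv[v-14:v+14,u-14:u+14]; m=(sub[...,0]>100)&(sub[...,0]<130)&(sub[...,1]>120)
  yy,xx=np.nonzero(m); c=np.array([u-14+(xx.min()+xx.max())/2,v-14+(yy.min()+yy.max())/2]); print(t,c,np.ptp(xx),np.ptp(yy),capfit(s,c,.038,.02,.102+z)[0].round(4))
to=0
"
```

```text
me2 [141.  233.5] 16 13 [ 0.607  -0.3043]
me4 [304.  195.5] 18 23 [0.586  0.0891]
```

jog_arm(
  targets="0 0.001 0.003 0 0 0 -1; 0 0.001 0.006 0 0 0 -1; 0 0.001 0.009 0 0 0 -1; 0 0.001 0.012 0 0 0 -1; 0 0.001 0.015 0 0 0 -1; 0 0.001 0.018 0 0 0 -1; 0 0.001 0.021 0 0 0 -1; 0 0.001 0.024 0 0 0 -1",
)

```text
clock: 19.1
tool_pos: [0.6047, 0.0908, 0.1505]
orientation: [180.0, -0.0, -179.9]
force: [0.0, 0.4, -1.2]
opening: 0.0373
```

```bash
python3 -c "
from h import *
to((.605,.0908,.175,180),(.605,.0908,.127,180))
s=look('scene','me5',(.605,.09,.13),30,9)
"
```

```text
t 19.1 tcp [0.6047 0.0908 0.1505] [ 1.7999e+02 -1.0000e-02 -1.7994e+02] F [ 0.   0.4 -1.2] open 0.0373 q [  26.8   16.3  -11.    -0.   -62.7 -116.7]
(0.605, 0.0908, 0.175, 180) -> [-0.0003 -0.     -0.0245] [ 0.01 -0.01  0.06]
(0.605, 0.0908, 0.127, 180) -> [-0.0003 -0.      0.0235] [ 0.01 -0.01  0.06]
me5 origin 272 204
```

View pics/me5.png

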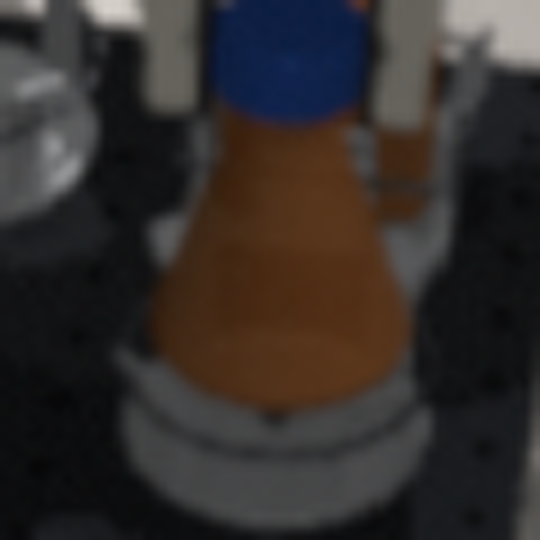

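jog_arm(
  targets="0 0 0.003 0 0 0 -1; 0 0 0.006 0 0 0 -1; 0 0 0.009 0 0 0 -1; 0 0 0.012 0 0 0 -1; 0 0 0.015 0 0 0 -1; 0 0 0.018 0 0 0 -1; 0 0 0.02 0 0 0 -1; 0 0 0.022 0 0 0 -1",
)

```text
clock: 20.15
tool_pos: [0.6045, 0.0908, 0.1279]
orientation: [180.0, -0.0, -179.9]
force: [-0.1, -0.7, -0.3]
opening: 0.0374
```

```bash
python3 -c "
from h import *
to((.605,.0908,.127,180))
s=look('scene','me6',(.605,.09,.13),30,9)
"
```

```text
t 20.15 tcp [0.6045 0.0908 0.1279] [ 1.8000e+02 -4.0000e-02 -1.7994e+02] F [-0.1 -0.7 -0.3] open 0.0374 q [  26.8   17.4  -12.7   -0.   -60.  -116.7]
(0.605, 0.0908, 0.127, 180) -> [-0.0005  0.      0.0009] [ 0.   -0.04  0.06]
me6 origin 272 204
```

View pics/me6.png

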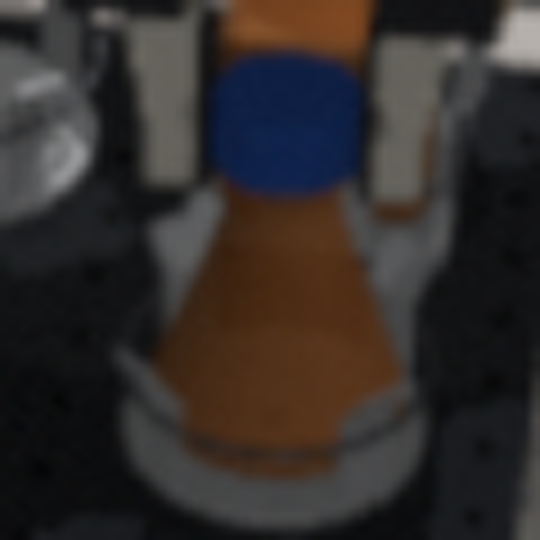

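jog_arm(
  targets="0 0 0.001 0 0 0 -1; 0 0 0.002 0 0 0 -1; 0 0 0.003 0 0 0 -1; 0 0 0.003 0 0 0 -0.5; 0 0 0.003 0 0 0 0.3; 0 0 0.003 0 0 0 0.6; 0 0 0.003 0 0 0 0.6; 0 0 0.003 0 0 0 0.6",
)

```text
clock: 21.2
tool_pos: [0.6042, 0.0907, 0.1245]
orientation: [-180.0, -0.1, -179.9]
force: [0.5, -0.1, 0.7]
opening: 0.0682
```

```bash
python3 -c "
from h import *
to((.605,.0908,.26,180),(.4079,.272,.26,180),(.4079,.272,.09,180))
s=look('scene','me7',(.605,.09,.13),30,9)
"
```

```text
t 21.2 tcp [0.6042 0.0907 0.1245] [-1.7999e+02 -8.0000e-02 -1.7994e+02] F [ 0.5 -0.1  0.7] open 0.0682 q [  26.8   17.5  -12.9   -0.   -59.6 -116.7]
(0.605, 0.0908, 0.26, 180) -> [-6.000e-04  1.000e-04 -1.355e-01] [-0.01 -0.08  0.06]
(0.4079, 0.272, 0.26, 180) -> [ 0.1964  0.1814 -0.1353] [-0.01 -0.08  0.06]
(0.4079, 0.272, 0.09, 180) -> [0.1961 0.1815 0.0347] [-0.01 -0.08  0.06]
me7 origin 272 204
```

View pics/me7.png

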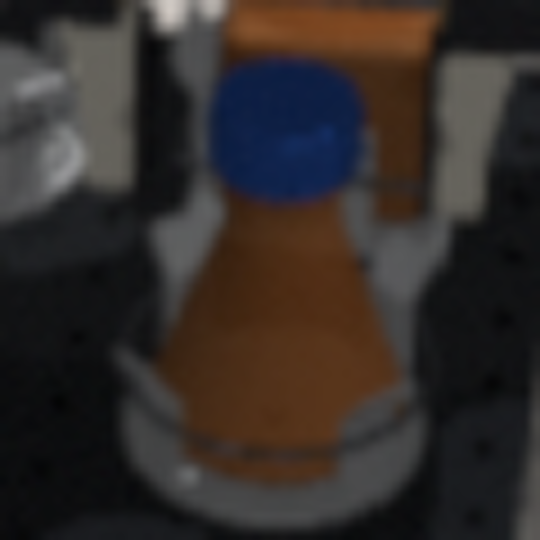

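jog_arm(
  targets="0 0 -0.03 0 0 0 0.6; 0 0 -0.08 0 0 0 1; 0.01 0.01 -0.12 0 0 0 1; 0.05 0.045 -0.13 0 0 0 1; 0.09 0.083 -0.13 0 0 0 1; 0.13 0.12 -0.13 0 0 0 1; 0.17 0.157 -0.12 0 0 0 1; 0.196 0.1814 -0.1 0 0 0 1",
)

```text
clock: 22.25
tool_pos: [0.407, 0.2736, 0.2254]
orientation: [179.9, 0.0, -179.9]
force: [0.5, 0.1, -0.8]
opening: 0.0878
```

```bash
python3 -c "
from h import *
to((.4079,.272,.08,180),(.4079,.272,.022,180))
s=look('scene','sm1',(.41,.27,.09),45,6)
s=load('scene')
print(ray(s,(357.5,194),.071),ray(s,(389,188),.071))
"
```

```text
t 22.25 tcp [0.407  0.2736 0.2254] [ 1.7988e+02  2.0000e-02 -1.7987e+02] F [ 0.5  0.1 -0.8] open 0.0878 q [ 5.690e+01  1.600e+00 -1.890e+01 -1.000e-01 -6.950e+01 -1.467e+02]
(0.4079, 0.272, 0.08, 180) -> [-0.0008 -0.0019  0.1454] [0.12 0.02 0.13]
(0.4079, 0.272, 0.022, 180) -> [-0.0008 -0.0021  0.2034] [0.12 0.02 0.13]
sm1 origin 331 162
[0.32056225 0.22211764 0.071     ] [0.27570647 0.31216981 0.071     ]
```

View pics/sm1.png

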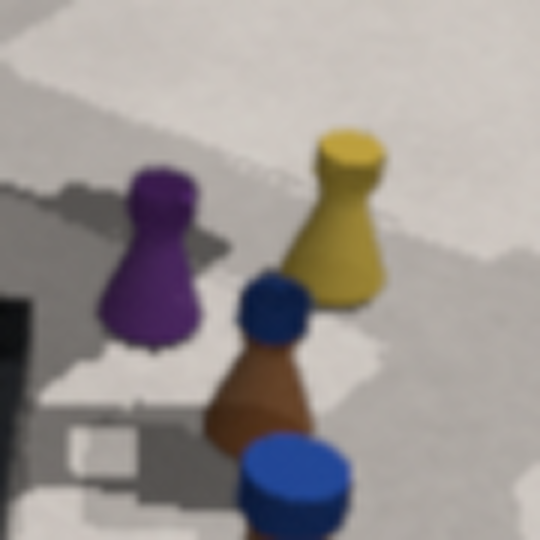

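jog_arm(
  targets="-0.0008 -0.0018 0.03 0.1 0 0.1 1; -0.0008 -0.0018 0.08 0.1 0 0.1 1; -0.0008 -0.0018 0.12 0.1 0 0.1 1; -0.0008 -0.002 0.15 0.1 0 0.1 1; -0.0008 -0.002 0.175 0.1 0 0.1 1; -0.0008 -0.002 0.19 0.1 0 0.1 1; -0.0008 -0.002 0.198 0.1 0 0.1 1; -0.0008 -0.002 0.2025 0.1 0 0.1 1",
)

```text
clock: 23.3
tool_pos: [0.4043, 0.2722, 0.0196]
orientation: [-179.9, -0.2, -180.0]
force: [-0.2, 1.0, 0.7]
opening: 0.0877
```

```bash
python3 -c "
from h import *
to((.4079,.272,.022,180))
s=look('scene','sm2',(.41,.27,.09),45,6)
"
```

```text
t 23.3 tcp [0.4043 0.2722 0.0196] [-179.91   -0.2  -179.99] F [-0.2  1.   0.7] open 0.0877 q [  57.    14.   -34.9   -0.2  -41.2 -146.9]
(0.4079, 0.272, 0.022, 180) -> [-0.0036 -0.0002 -0.0024] [-0.09 -0.2   0.01]
sm2 origin 331 162
```

View pics/sm2.png

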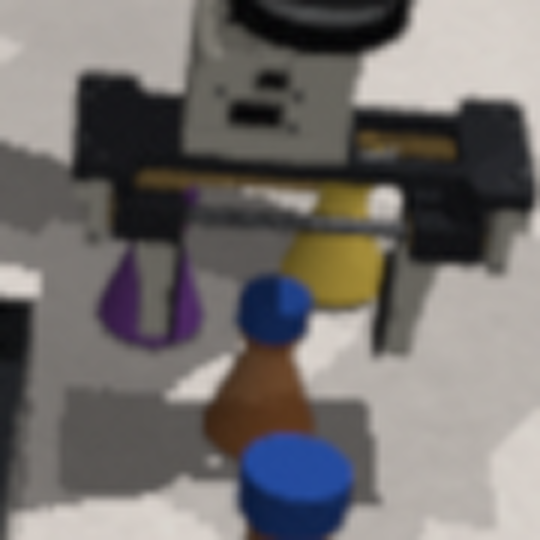

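```bash
python3 -c "
from h import *
s=load('sm2','')
for z in(.04,.05,.055,.06): print(z,proj(s,np.array([[.4138,.221,z],[.4138,.323,z]])).round(1).tolist())
"
```

```text
0.04 [[356.0, 222.0], [394.3, 225.1]]
0.05 [[356.3, 219.0], [394.8, 222.0]]
0.055 [[356.5, 217.5], [395.1, 220.5]]
0.06 [[356.7, 216.0], [395.3, 219.0]]
```

jog_arm(
  targets="-0.0036 0 -0.002 -0.1 -0.2 0 1; -0.0036 0 -0.002 -0.1 -0.2 0 1; -0.0036 0 -0.002 -0.1 -0.2 0 -1; -0.0036 0 -0.002 -0.1 -0.2 0 -1; -0.0036 0 -0.002 -0.1 -0.2 0 -1; -0.0036 0 -0.002 -0.1 -0.2 0 -1; -0.0036 0 -0.002 -0.1 -0.2 0 -1; -0.0036 0 -0.002 -0.1 -0.2 0 -1",
)

```text
clock: 24.35
tool_pos: [0.4078, 0.2721, 0.0213]
orientation: [-180.0, -0.0, -180.0]
force: [0.3, -0.7, 0.2]
opening: 0.0329
```

jog_arm(
  targets="0 0 0 0 0 0 -1; 0 0 0 0 0 0 -1; 0 0 0 0 0 0 -1; 0 0 -0.01 0 0 0 -1; 0 0 -0.03 0 0 0 -1; 0 0 -0.05 0 0 0 -1; 0 0 -0.06 0 0 0 -1; 0 0 -0.06 0 0 0 -1",
)

```text
clock: 25.35
tool_pos: [0.4081, 0.2725, 0.0821]
orientation: [179.9, 0.0, -180.0]
force: [0.2, -0.3, -0.1]
opening: 0.0315
```

```bash
python3 -c "
from h import *
to((.4079,.272,.24,180),(.6007,-.0241,.24,180))
s=look('scene','sm3',(.41,.27,.09),45,6)
"
```

```text
t 25.35 tcp [0.4081 0.2725 0.0821] [ 1.7992e+02  4.0000e-02 -1.8000e+02] F [ 0.2 -0.3 -0.1] open 0.0315 q [  56.7    9.2  -30.8   -0.   -49.9 -146.7]
(0.4079, 0.272, 0.24, 180) -> [ 1.000e-04 -3.000e-04 -1.579e-01] [0.08 0.04 0.  ]
(0.6007, -0.0241, 0.24, 180) -> [-0.1927 -0.2964 -0.1582] [0.08 0.04 0.  ]
sm3 origin 331 162
```

View pics/sm3.png

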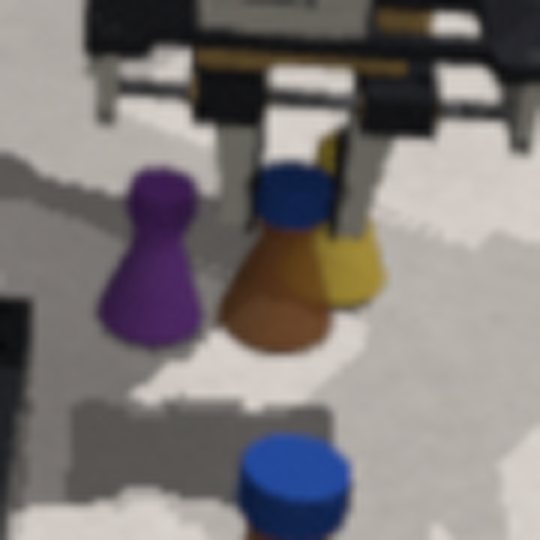

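jog_arm(
  targets="0 0 -0.05 0 0 0 -1; 0 0 -0.1 0 0 0 -1; -0.005 -0.01 -0.15 0 0 0 -1; -0.03 -0.05 -0.165 0 0 0 -1; -0.06 -0.09 -0.165 0 0 0 -1; -0.09 -0.135 -0.165 0 0 0 -1; -0.12 -0.18 -0.165 0 0 0 -1; -0.15 -0.23 -0.165 0 0 0 -1",
)

```text
clock: 26.4
tool_pos: [0.5582, 0.0406, 0.245]
orientation: [180.0, -0.1, -180.0]
force: [1.2, 0.3, 0.2]
opening: 0.0312
```

```bash
python3 -c "
from h import *
to((.6007,-.0241,.22,180),(.6007,-.0241,.104,180))
"
```

```text
t 26.4 tcp [0.5582 0.0406 0.245 ] [ 1.7999e+02 -1.0000e-01 -1.7997e+02] F [1.2 0.3 0.2] open 0.0312 q [  24.2    8.    -9.2   -0.   -73.  -114.1]
(0.6007, -0.0241, 0.22, 180) -> [-0.0425 -0.0647  0.0249] [ 0.01 -0.1   0.03]
(0.6007, -0.0241, 0.104, 180) -> [-0.0427 -0.0647  0.1409] [ 0.01 -0.1   0.03]
```

jog_arm(
  targets="-0.02 -0.03 0 0 0 0 -1; -0.0425 -0.0647 0.01 0 -0.1 0 -1; -0.0425 -0.0647 0.025 0 -0.1 0 -1; -0.0425 -0.0647 0.045 0 -0.1 0 -1; -0.0425 -0.0647 0.065 0 -0.1 0 -1; -0.0425 -0.0647 0.085 0 -0.1 0 -1; -0.0425 -0.0647 0.1 0 -0.1 0 -1; -0.0425 -0.0647 0.1 0 -0.1 0 -1",
)

```text
clock: 27.4
tool_pos: [0.5994, -0.0239, 0.1433]
orientation: [-180.0, -0.2, -180.0]
force: [-0.1, 0.5, -0.5]
opening: 0.0313
```

```bash
python3 -c "
from h import *
to((.6007,-.0241,.12,180),(.6007,-.0241,.104,180))
s=look('scene','sm4',(.6,-.024,.12),30,9)
"
```

```text
t 27.4 tcp [ 0.5994 -0.0239  0.1433] [-1.7998e+02 -1.7000e-01 -1.7996e+02] F [-0.1  0.5 -0.5] open 0.0313 q [  16.3   15.7  -12.9   -0.   -61.6 -106.3]
(0.6007, -0.0241, 0.12, 180) -> [-0.0013 -0.0002  0.0233] [-0.02 -0.17  0.04]
(0.6007, -0.0241, 0.104, 180) -> [-0.0014 -0.0002  0.0393] [-0.02 -0.17  0.04]
sm4 origin 224 202
```

View pics/sm4.png

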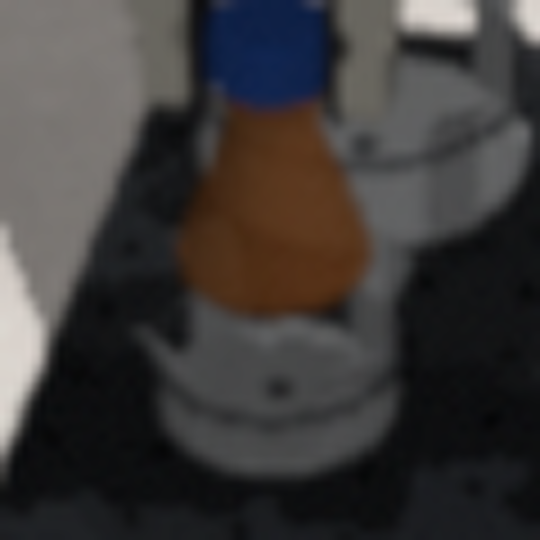

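Foot at about (275,250–310), centred over the clamp dot (278,385). Lowering into the guides.

jog_arm(
  targets="-0.0013 0 0.003 0 -0.1 0 -1; -0.0013 0 0.006 0 -0.1 0 -1; -0.0013 0 0.009 0 -0.1 0 -1; -0.0013 0 0.012 0 -0.1 0 -1; -0.0013 0 0.015 0 -0.1 0 -1; -0.0013 0 0.018 0 -0.1 0 -1; -0.0013 0 0.02 0 -0.1 0 -1; -0.0013 0 0.023 0 -0.1 0 -1",
)

```text
clock: 28.45
tool_pos: [0.6016, -0.024, 0.1214]
orientation: [-180.0, 0.0, -179.9]
force: [0.3, 0.6, -0.4]
opening: 0.031
```

```bash
python3 -c "
from h import *
to((.6007,-.0241,.106,180))
s=look('scene','sm5',(.6,-.024,.12),30,9)
"
```

```text
t 28.45 tcp [ 0.6016 -0.024   0.1214] [-1.7998e+02  5.0000e-02 -1.7995e+02] F [ 0.3  0.6 -0.4] open 0.031 q [  16.3   16.8  -14.4    0.   -58.7 -106.3]
(0.6007, -0.0241, 0.106, 180) -> [ 0.0009 -0.0001  0.0154] [-0.02  0.05  0.05]
sm5 origin 224 202
```

View pics/sm5.png

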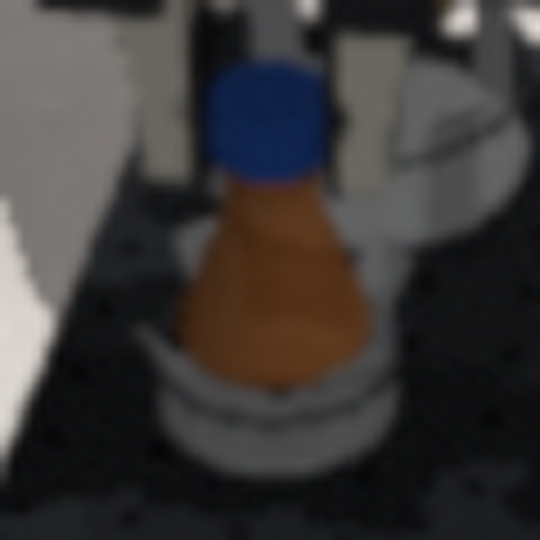

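jog_arm(
  targets="0.0008 0 0.002 0 0 0 -1; 0.0008 0 0.004 0 0 0 -1; 0.0008 0 0.006 0 0 0 -1; 0.0008 0 0.008 0 0 0 -1; 0.0008 0 0.01 0 0 0 -1; 0.0008 0 0.012 0 0 0 -1; 0.0008 0 0.014 0 0 0 -1; 0.0008 0 0.015 0 0 0 -1",
)

```text
clock: 29.5
tool_pos: [0.6005, -0.024, 0.1057]
orientation: [-180.0, 0.0, -180.0]
force: [0.3, -0.5, -0.8]
opening: 0.0312
```

jog_arm(
  targets="0 0 0.001 0 0 0 -1; 0 0 0.002 0 0 0 -1; 0 0 0.002 0 0 0 -1; 0 0 0.002 0 0 0 -0.6; 0 0 0.002 0 0 0 0.2; 0 0 0.002 0 0 0 0.5; 0 0 0.002 0 0 0 0.5; 0 0 0.002 0 0 0 0.5",
)

```text
clock: 30.5
tool_pos: [0.6004, -0.0239, 0.1035]
orientation: [-180.0, -0.0, -180.0]
force: [-0.0, -0.5, -0.2]
opening: 0.0634
```

```bash
python3 -c "
from h import *
to((.6007,-.0241,.26,180),(.5963,.2685,.27,180))
s=look('scene','sm6',(.6,-.024,.12),30,9)
"
```

```text
t 30.5 tcp [ 0.6004 -0.0239  0.1035] [-1.7998e+02 -2.0000e-02 -1.7996e+02] F [-0.  -0.5 -0.2] open 0.0634 q [  16.3   17.7  -15.8    0.   -56.6 -106.3]
(0.6007, -0.0241, 0.26, 180) -> [-0.0003 -0.0002 -0.1565] [-0.02 -0.02  0.04]
(0.5963, 0.2685, 0.27, 180) -> [ 0.0039  0.2924 -0.1666] [-0.02 -0.02  0.04]
sm6 origin 224 202
```

View pics/sm6.png

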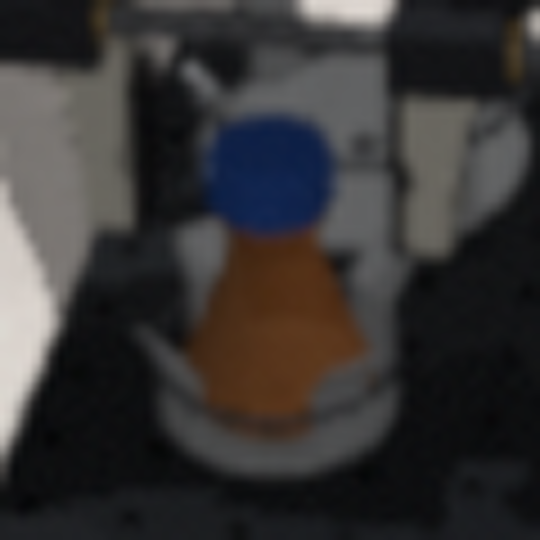

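jog_arm(
  targets="0 0 -0.03 0 0 0 0.5; 0 0 -0.08 0 0 0 0.6; 0 0 -0.13 0 0 0 1; 0 0.03 -0.16 0 0 0 1; 0.001 0.08 -0.165 0 0 0 1; 0.002 0.14 -0.165 0 0 0 1; 0.003 0.2 -0.165 0 0 0 1; 0.004 0.25 -0.165 0 0 0 1",
)

```text
clock: 31.55
tool_pos: [0.5959, 0.2283, 0.2685]
orientation: [-180.0, -0.0, -179.9]
force: [0.4, -0.1, 0.1]
opening: 0.0878
```

```bash
python3 -c "
from h import *
to((.5963,.2685,.1,180),(.5963,.2685,.067,180))
"
```

```text
t 31.55 tcp [0.5959 0.2283 0.2685] [-1.7999e+02 -1.0000e-02 -1.7992e+02] F [ 0.4 -0.1  0.1] open 0.0878 q [  38.5   15.     2.7    0.   -77.7 -128.4]
(0.5963, 0.2685, 0.1, 180) -> [-0.0005  0.0402  0.1685] [-0.01 -0.01  0.08]
(0.5963, 0.2685, 0.067, 180) -> [-0.0005  0.0402  0.2015] [-0.01 -0.01  0.08]
```

jog_arm(
  targets="0 0.035 0.01 0 0 0 1; -0.0005 0.0402 0.03 0 0 0 1; -0.0005 0.0402 0.07 0 0 0 1; -0.0005 0.0402 0.11 0 0 0 1; -0.0005 0.0402 0.14 0 0 0 1; -0.0005 0.0402 0.165 0 0 0 1; -0.0005 0.0402 0.18 0 0 0 1; -0.0005 0.0402 0.185 0 0 0 1",
)

```text
clock: 32.55
tool_pos: [0.5961, 0.2683, 0.0828]
orientation: [-179.9, -0.1, -179.9]
force: [-0.1, 0.0, 1.3]
opening: 0.0875
```

```bash
python3 -c "
from h import *
to((.5963,.2685,.067,180))
s=look('scene','la1',(.6,.27,.09),45,6)
"
```

```text
t 32.55 tcp [0.5961 0.2683 0.0828] [-1.7995e+02 -5.0000e-02 -1.7993e+02] F [-0.1  0.   1.3] open 0.0875 q [  41.3   23.4  -10.1    0.   -56.6 -131.2]
(0.5963, 0.2685, 0.067, 180) -> [-0.0002  0.0002  0.0158] [-0.05 -0.05  0.07]
la1 origin 334 208
```

View pics/la1.png

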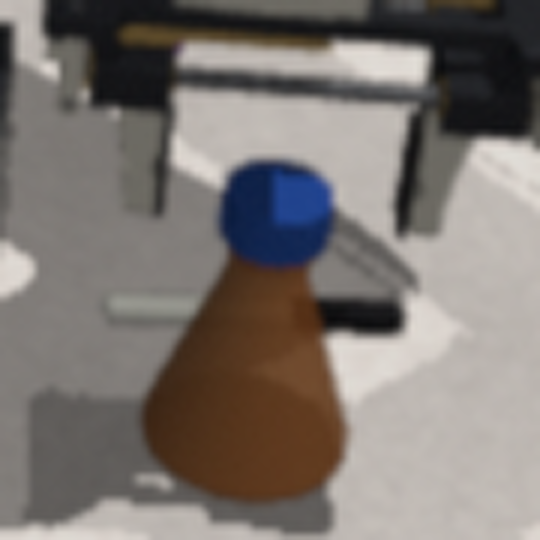

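Fingers straddle the large cap. Lower 16 mm and close.

jog_arm(
  targets="0 0 0.008 0 0 0 1; 0 0 0.016 0 0 0 1; 0 0 0.016 0 0 0 1; 0 0 0.016 0 0 0 -1; 0 0 0.016 0 0 0 -1; 0 0 0.016 0 0 0 -1; 0 0 0.016 0 0 0 -1; 0 0 0.016 0 0 0 -1",
)

```text
clock: 33.6
tool_pos: [0.5962, 0.2683, 0.0669]
orientation: [-180.0, -0.0, -179.9]
force: [0.4, 0.1, 0.1]
opening: 0.0432
```

jog_arm(
  targets="0 0 0 0 0 0 -1; 0 0 0 0 0 0 -1; 0 0 0 0 0 0 -1; 0 0 0 0 0 0 -1; 0 0 -0.01 0 0 0 -1; 0 0 -0.03 0 0 0 -1; 0 0 -0.05 0 0 0 -1; 0 0 -0.05 0 0 0 -1",
)

```text
clock: 34.6
tool_pos: [0.5973, 0.2692, 0.119]
orientation: [179.9, 0.1, -179.9]
force: [-0.1, -0.0, -1.0]
opening: 0.0413
```

```bash
python3 -c "
from h import *
to((.5963,.2685,.3,180),(.4858,-.0198,.3,180))
s=look('scene','la2',(.6,.27,.09),45,6)
"
```

```text
t 34.6 tcp [0.5973 0.2692 0.119 ] [ 1.7991e+02  1.3000e-01 -1.7991e+02] F [-0.1 -0.  -1. ] open 0.0413 q [  41.3   21.5   -7.7    0.   -60.6 -131.2]
(0.5963, 0.2685, 0.3, 180) -> [ 0.0006 -0.0004 -0.181 ] [0.09 0.13 0.09]
(0.4858, -0.0198, 0.3, 180) -> [ 0.1115 -0.2885 -0.1817] [0.09 0.13 0.09]
la2 origin 334 208
```

View pics/la2.png

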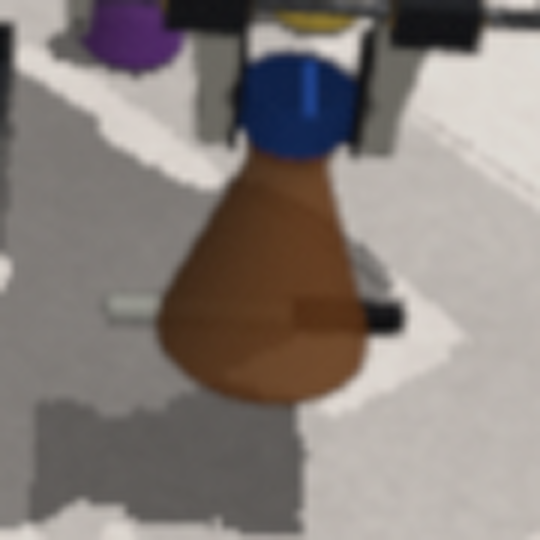

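jog_arm(
  targets="0 0 -0.05 0 0 0 -1; 0 0 -0.1 0 0 0 -1; 0 0 -0.15 0 0 0 -1; 0.01 -0.02 -0.18 0.1 0.1 0.1 -1; 0.025 -0.06 -0.182 0.1 0.1 0.1 -1; 0.045 -0.115 -0.182 0.1 0.1 0.1 -1; 0.065 -0.17 -0.182 0.1 0.1 0.1 -1; 0.085 -0.22 -0.182 0.1 0.1 0.1 -1",
)

```text
clock: 35.65
tool_pos: [0.5103, 0.0469, 0.2983]
orientation: [-179.9, -0.2, 180.0]
force: [0.9, -0.9, -1.5]
opening: 0.0411
```

```bash
python3 -c "
from h import *
to((.4858,-.0198,.3,180),(.4858,-.0198,.21,180))
"
```

```text
t 35.65 tcp [0.5103 0.0469 0.2983] [-1.7992e+02 -1.5000e-01  1.7998e+02] F [ 0.9 -0.9 -1.5] open 0.0411 q [  27.2    2.    -9.     0.   -79.1 -117.3]
(0.4858, -0.0198, 0.3, 180) -> [ 0.0245 -0.0667 -0.0015] [-0.08 -0.15 -0.02]
(0.4858, -0.0198, 0.21, 180) -> [ 0.0242 -0.0665  0.0885] [-0.08 -0.15 -0.02]
```

jog_arm(
  targets="0.012 -0.033 0 -0.1 -0.1 0 -1; 0.0245 -0.0667 0 -0.1 -0.1 0 -1; 0.0245 -0.0667 0.01 -0.1 -0.1 0 -1; 0.0245 -0.0667 0.03 -0.1 -0.1 0 -1; 0.0245 -0.0667 0.05 -0.1 -0.1 0 -1; 0.0245 -0.0667 0.07 -0.1 -0.1 0 -1; 0.0243 -0.0665 0.085 -0.1 -0.1 0 -1; 0.0243 -0.0665 0.087 -0.1 -0.1 0 -1",
)

```text
clock: 36.65
tool_pos: [0.485, -0.0196, 0.21]
orientation: [-180.0, -0.2, 180.0]
force: [-0.4, -0.2, -0.8]
opening: 0.0411
```

```bash
python3 -c "
from h import *
to((.4858,-.0198,.185,180),(.4858,-.0198,.15,180))
s=look('scene','la3',(.486,-.02,.13),40,7)
s=look('top','la3t',(.486,-.02,.13),40,7)
"
```

```text
t 36.65 tcp [ 0.485  -0.0196  0.21  ] [-179.98   -0.2   179.99] F [-0.4 -0.2 -0.8] open 0.0411 q [ 2.090e+01  1.800e+00 -2.060e+01 -1.000e-01 -6.770e+01 -1.109e+02]
(0.4858, -0.0198, 0.185, 180) -> [-0.0009 -0.0002  0.025 ] [-0.02 -0.2  -0.01]
(0.4858, -0.0198, 0.15, 180) -> [-0.001  -0.0002  0.06  ] [-0.02 -0.2  -0.01]
la3 origin 223 162
la3t origin 238 162
```

View pics/la3.png

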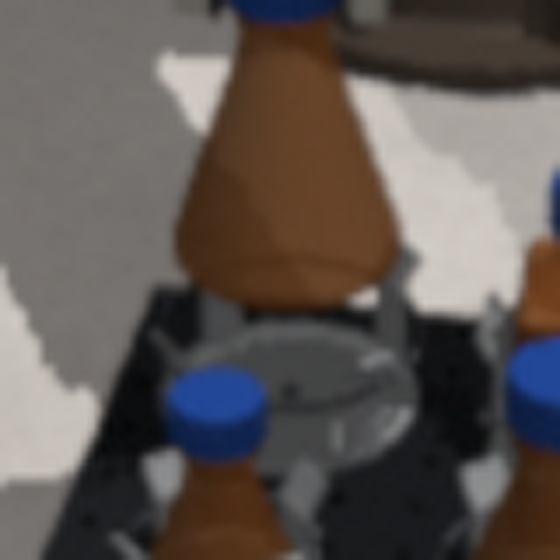

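View pics/la3t.png

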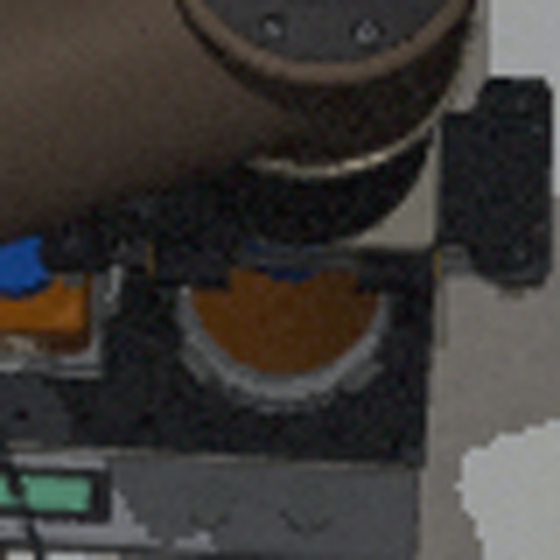

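jog_arm(
  targets="-0.0008 0 0.005 0 -0.2 0 -1; -0.0008 0 0.011 0 -0.2 0 -1; -0.0008 0 0.017 0 -0.2 0 -1; -0.0008 0 0.022 0 -0.2 0 -1; -0.0008 0 0.025 0 -0.2 0 -1; -0.0008 0 0.028 0 -0.2 0 -1; -0.0008 0 0.031 0 -0.2 0 -1; -0.0008 0 0.034 0 -0.2 0 -1",
)

```text
clock: 37.75
tool_pos: [0.4867, -0.0196, 0.1773]
orientation: [180.0, 0.1, 180.0]
force: [-0.2, 0.7, -1.5]
opening: 0.0411
```

```bash
python3 -c "
from h import *
to((.4858,-.0198,.152,180))
s=look('scene','la4',(.486,-.02,.13),40,7)
"
```

```text
t 37.75 tcp [ 0.4867 -0.0196  0.1773] [1.8000e+02 1.4000e-01 1.7999e+02] F [-0.2  0.7 -1.5] open 0.0411 q [ 2.09e+01  3.10e+00 -2.37e+01  1.00e-01 -6.30e+01 -1.11e+02]
(0.4858, -0.0198, 0.152, 180) -> [ 0.0009 -0.0002  0.0253] [ 0.    0.14 -0.01]
la4 origin 223 162
```

View pics/la4.png

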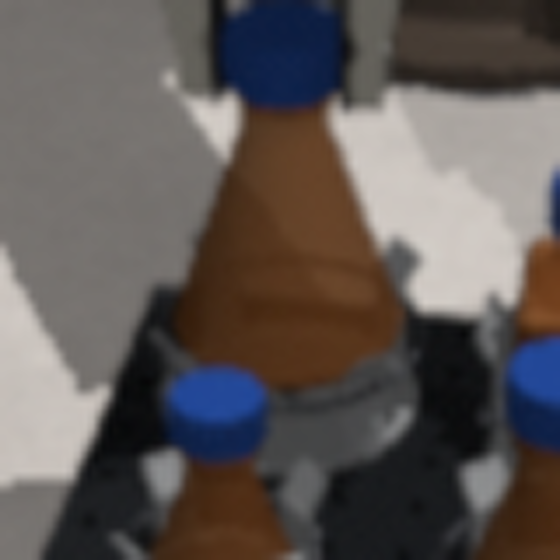

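jog_arm(
  targets="0.0008 0 0.003 0 0.1 0 -1; 0.0008 0 0.006 0 0.1 0 -1; 0.0008 0 0.009 0 0.1 0 -1; 0.0008 0 0.012 0 0.1 0 -1; 0.0008 0 0.015 0 0.1 0 -1; 0.0008 0 0.018 0 0.1 0 -1; 0.0008 0 0.021 0 0.1 0 -1; 0.0008 0 0.024 0 0.1 0 -1",
)

```text
clock: 38.8
tool_pos: [0.4857, -0.0196, 0.1527]
orientation: [180.0, 0.0, 180.0]
force: [-0.0, -0.1, -1.5]
opening: 0.0412
```

jog_arm(
  targets="0 0 0.001 0 0 0 -1; 0 0 0.002 0 0 0 -1; 0 0 0.003 0 0 0 -1; 0 0 0.0035 0 0 0 -1; 0 0 0.0035 0 0 0 -0.4; 0 0 0.0035 0 0 0 0.3; 0 0 0.0035 0 0 0 0.5; 0 0 0.0035 0 0 0 0.5",
)

```text
clock: 39.8
tool_pos: [0.4856, -0.0196, 0.1491]
orientation: [180.0, -0.0, 180.0]
force: [0.2, 0.2, 0.3]
opening: 0.0639
```

```bash
python3 -c "
from h import *
to((.4858,-.0198,.152,180))
s=look('scene','la5',(.486,-.02,.13),40,7)
"
```

```text
t 39.8 tcp [ 0.4856 -0.0196  0.1491] [ 1.8000e+02 -1.0000e-02  1.7998e+02] F [0.2 0.2 0.3] open 0.0639 q [  20.9    4.6  -26.1   -0.   -59.3 -110.9]
(0.4858, -0.0198, 0.152, 180) -> [-0.0002 -0.0002 -0.0029] [ 0.   -0.01 -0.02]
la5 origin 223 162
```

View pics/la5.png

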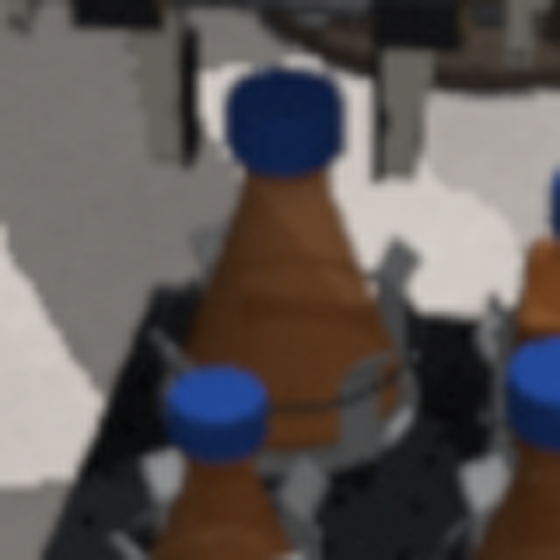

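Released and standing. Retreat upward and to the open right side, then check everything.

jog_arm(
  targets="0 0 -0.03 0 0 0 0.5; 0 0 -0.08 0 0 0 0.6; 0 0 -0.13 0 0 0 0.8; 0 -0.03 -0.15 0 0 0 0.8; 0 -0.08 -0.15 0 0 0 0.8; 0.01 -0.13 -0.15 0 0 0 0.8; 0.02 -0.18 -0.15 0 0 0 0.8; 0.02 -0.2 -0.15 0 0 0 0.8",
)

```text
clock: 40.85
tool_pos: [0.4647, -0.2217, 0.299]
orientation: [-180.0, -0.0, 179.9]
force: [0.7, 0.8, 0.4]
opening: 0.0791
```

jog_arm(
  targets="0 -0.02 0 0 0 0 0.8; 0 -0.04 0 0 0 0 0.8; 0 -0.06 0 0 0 0 0.8; 0.01 -0.08 0 0 0 0 0.8; 0.02 -0.1 0 0 0 0 0.8; 0.02 -0.11 0 0 0 0 0.8; 0.02 -0.11 0 0 0 0 0.8; 0.02 -0.11 0 0 0 0 0.8",
)

```text
clock: 41.85
tool_pos: [0.4447, -0.3313, 0.2989]
orientation: [180.0, -0.0, 179.9]
force: [-0.6, -0.6, -0.6]
opening: 0.0788
```

```bash
python3 -c "
from h import *
to((.4858,-.0198,.152,180))
C=dict(large=(.4858,-.0198),medium=(.605,.0908),small=(.6007,-.0241),square=(.4901,.0951))
T={}
for n in('scene','top'):
  s=look(n,'f_'+n,(.545,.035,.13),45,6); cs=bluecomps(s,20)
  for k,(D,h,zt) in CAPS.items():
    zt+=.083; e=proj(s,np.array([[*C[k],zt-h/2]]))[0]
    uv,a=min(cs,key=lambda c:np.linalg.norm(c[0]-e)); x,ar=capfit(s,uv,D,h,zt); print(n,k,uv.round(1),e.round(1),a,round(ar),'err',(1000*(x-C[k])).round(1))
"
```

```text
t 41.85 tcp [ 0.4447 -0.3313  0.2989] [ 1.7999e+02 -3.0000e-02  1.7988e+02] F [-0.6 -0.6 -0.6] open 0.0788 q [-16.4   6.2  -4.4   0.  -79.4 -73.7]
(0.4858, -0.0198, 0.152, 180) -> [-0.0405  0.3115  0.1469] [ 0.01 -0.03 -0.12]
f_scene origin 237 172
scene large [263.4 178.6] [263.2 178.5] 202 249 err [0.6 0.6]
scene medium [303.3 217.8] [303.3 218.2] 212 248 err [-1.9 -0.1]
scene small [253.3 220.5] [253.8 220.6] 143 174 err [-0.1 -1.1]
scene square [309.4 190.8] [309.3 190.4] 162 225 err [1.5 0.2]
f_top origin 216 138
top large [278.7 197.8] [278.9 197.7] 165 180 err [-0.2  0.6]
top medium [242.5 160.2] [242.7 159.5] 131 145 err [-2.4  0.5]
top small [280.7 163.8] [280.8 163.7] 92 101 err [-0.3  0.3]
top square [239.7 196.9] [239.9 196.8] 138 159 err [-0.5  0.6]
```

View pics/f_scene.png

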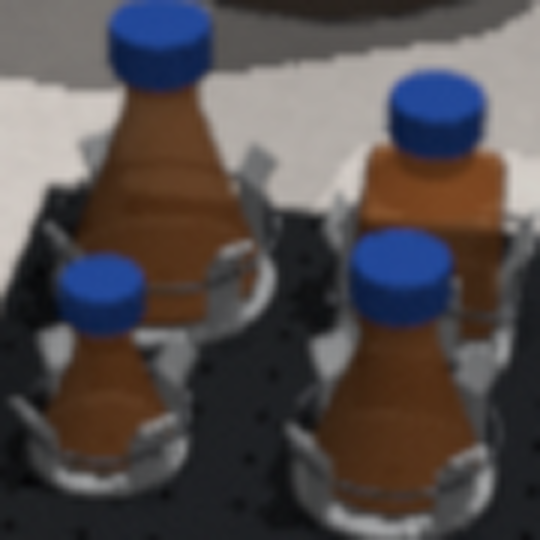

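View pics/f_top.png

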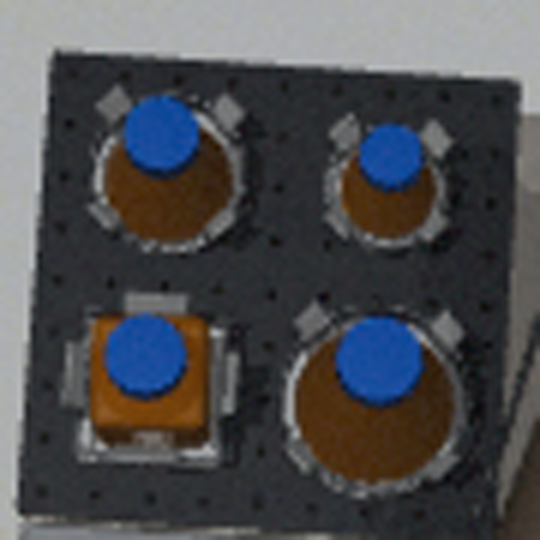

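```bash
python3 -c "
from h import *
from plant import snapshot,models,job
s=snapshot('scene')
for m in('wash_bottle_mid','tube_rack_mid'): print(m,[(np.round(d['uv'],1),round(d['conf'],2)) for d in models.spot_point(m,s)][:2])
print(job.close_job())
"
```

```text
wash_bottle_mid [(array([ 99.5, 209. ]), 0.83)]
tube_rack_mid [(array([450.6, 258.1]), 0.77)]
the job is handed in; nothing more can be done
None
```

All three flasks and the square bottle are standing in their own clamps, and I handed the job in at about 42 s of the 102 s allowed; no verdict was reported. I placed them in the order square bottle, middle-sized, small, large. The bottle needed about 28° of turn to line up with its clamp.

**Final position:** in both cameras every cap sits within about 2.5 mm of its clamp centre (the limit is 10 mm). The middle-sized flask is the furthest off, at about 2 mm.

**Seating:** all four look upright and seated. At each release the tool's height matched the clamp floor, to within 1–2 mm. The wrist force I read stayed under about 3 N throughout; I did not measure the contact force on the clamps directly.

**Other items:** the wash bottle and tube rack show no real shift; the networks put them within 3 pixels of where they started. The arm was retreated and clear of everything.

**Checks that disagreed:**
- **Fingertip height:** the images show the fingertips about 33 mm above the TCP height that telemetry reports. The first descent therefore stopped above the square bottle's cap, and I corrected the grasp heights from the pictures.
- **Foot overlay:** the predicted outline of the middle-sized flask's foot sat about 2.5 pixels off the picture. An overlay on the bench showed about 1.7 pixels of the same offset, probably its rounded edge, and it went in without force.

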